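# Clear three bottles, fetch the filter cube behind them, put the bottles back

## Task

Get the black filter cube out from between the bottles: first move all three bottles from the white stand to the blue side tray, then set the cube upright in the middle of the black mat, and only then put each bottle back on the stand at the very place where it stood at the start. Keep bottles and cube upright throughout, and leave the objective case standing on the table where it is.

Things in the scene. Friction and masses are not known exactly. Their poses are not given: they have to be found in the camera images.
- stand: White stand, fixed: plate 130 (x) x 160 (y) mm, top 4 mm above the table. Origin: centre of its underside; +x to its back, +y left, z up. Bottle places (thin grey rings) at (22, 44), (-22, 0), (22, -44) mm in its frame, cube at (22, 0), all within 2 mm; which bottle is where varies. A back-rest 44 mm wide, top 50 mm above the table, stands 7 mm behind the cube (front face x = 46 mm): no room for a finger.
- side_tray: Blue open tray, fixed, 150 x 150 mm outside, walls 3 mm thick with the rim 10 mm above the table, inner floor 3 mm above the table. Origin: centre of its underside; x and y along its sides, z up. Empty at the start; any spots inside it will do for the bottles.
- mat: Black rubber mat 70 x 70 mm, 3 mm thick, fixed, with a yellow square line 54 mm across printed on it. Origin: centre of its underside, z up.
- filter_cube: Black filter cube with green round window, 34 (x) x 32 (y) x 36 mm high, 70 g or so. Origin: centre of its underside (the body spans x -15 to 17 mm, y -16 to 16 mm), z up. At the start it stands on the stand between the bottles, its y axis along the stand's y within 0.06 rad.
- cleaner_bottle: Clear/whitish bottle with a blue nozzle cap, the tallest: 118 mm high, round body 42 mm across up to 94 mm, cap about 21 mm across above. Origin: centre of its underside, z up. About 70 g.
- stain_bottle: Purple bottle with a white dropper cap, 74 mm high, round body 31 mm across, straight up to about 50 mm, cap 18 mm across. Origin: centre of its underside, z up. About 35 g.
- oil_bottle: Amber-brown bottle with a black cap, 62 mm high, round body 27 mm across, straight up to about 42 mm, cap 16 mm across. Origin: centre of its underside, z up. About 22 g.
- objective_case: Round screw case with whitish upper part and black foot, 36 mm across, 59 mm high, standing loose on the table behind the work. Not to be touched. Origin: centre of its underside.
Not all that is in view belongs to the job. There is more than one size of the filter_cube; the one meant has the size given above. Leave any green look-alike of the oil_bottle alone.

How it is judged:
By the outcome, as a careful person would: the job done as asked, in the order asked, and still so for the second after the job is handed in, with the robot touching nothing.
It also fails if it takes over 136 s, if anything falls off the work surface, if the arm or the gripper's body presses on something with over 40 N, if the wrist force passes 120 N, or if a joint passes its speed limit or range.

## Robot

A 6-joint arm with a two-finger parallel gripper is mounted at the origin on a cart in front of the work surface, level with it; the furniture and walls round the work are solid. World frame = base frame: x ahead of the robot, y to its left, z up, the work surface at z = 0. Lengths are in m, angles in rad, forces in N, time in s.
With the tool pointing down it reaches from about 0.325 to 0.75 m from the base axis. Payload 7.6 kg.
Tool frame: the origin (TCP) lies on the centre line of the jaws, within the pads' length; the fingertips stand 19 mm ahead of it and the grasp point (between the pads) is the TCP; z points along the fingers, y is the direction in which the jaws open and shut (so a half turn about z gives the same grasp; the last joint's range is limited). The gripper opens to 85 mm and grips with 20 to 120 N. Pads are 22 mm wide; open, the fingers measure 114 mm over their backs; the gripper's body (76 mm by 85 mm) begins 54 mm behind the grasp point. The pads swing forward as they close: fully open they stand 13 mm farther back than shut.
Start: joints at [-1.413, 0.052, 1.401, -0, 1.689, -0.07], TCP at [0.119, -0.511, 0.25] pointing down, gripper open.
Joint ranges: [-2.9, 2.9], [-0.91, 2.17], [0.12, 2.37], [-1.06, 4.2], [0.26, 2.73], [-2.93, 2.93]. Speed limits (rad/s): [2.57, 2.57, 3.01, 3.14, 3.14, 3.14].

## Interface

Orientations are given as a 3x3 rotation matrix whose columns are the frame's x, y, z axes.
In Python, from station import status, optics, manip gives the robot as it stands. The module is installed in compiled form; this text tells all that it offers.
- The arm moves only by the tool drive_tool, never from a script. Its argument "steps" is a list of rows, each an object with "dp": the shift along the tool's x, y, z in mm, a list of three; "twist": the turn, a rotation vector about the tool's x, y, z in rad, a list of three; "jaw": the closure, from -1 (fully open) to 1 (shut). In form: [{"dp": [x, y, z], "twist": [rx, ry, rz], "jaw": jaw}, ...]. A call has 1 to 12 rows; each row shifts and turns the commanded pose from where the row before left it, along the tool's axes as they then stand; what a row does not reach is not made up. A row lasts 1/12 s, in which the tool goes at most 41.7 mm and 7.16 degrees, less where a joint would pass 70% of its speed; a pose out of reach is approached as far as the arm can. A call with a gripper value outside its range is refused whole. The fingers move at their own pace and stop on an object; "squeeze" is the grip in N (left out, the last holds). Time passes only in rows, so rows that do not move let the fingers close. It gives the time, the measured TCP pose, the force and the opening at its end, in the units of the state.
- status.get_state(): the state, without advancing time (a new reading comes with each control period).
- optics.get_image(name): name is "scene" or "top" or "wrist"; returns a dict with "img" (480x640x3 uint8, red, green, blue), "camera_matrix" (3x3 intrinsics, pixels), "dist" ([k1, k2, p1, p2, k3] as OpenCV has them; the pictures are not rectified), "T" (4x4, takes a point from camera to world coordinates). Camera axes: x right, y up, looking along -z (the intrinsics and any distortion apply to the point x, -y, -z); pixel columns grow to the right and rows downward; lengths in m; the calibration is good to about 2 mm. A picture is of the moment at which its call begins. There is no depth.
- manip.close_job(): hands the job in, once; it reports no verdict.
Trained networks look in a picture, given as the dict that the camera call returned (one of the last four; its "shot" number tells which), for a name from the list of things; names that differ only in an ending like _2 or _b are one class to them, and where a whole thing is asked for, a point or a joint stands for the part that bears it (a point fixed in the world has none). Each returns a list of dicts, best first, with "confidence" (0 to 1); they miss things now and then, are a little off and sometimes report something else, mostly with a low value. They report only what shows in the picture. A call takes as long as a camera call. They do not tell look-alikes from the thing itself.
- optics.recognise(name, picture): "at" ([column, row] in pixels, amid what is visible of it).
- optics.silhouettes(name, picture): "mask" (480x640 bool, what is visible of it) and "at" ([column, row] in pixels, amid what is visible of it).
- optics.tip_of(name, picture): "at" ([column, row] in pixels: a listed point, or the origin of a listed thing).
The state is a dict: "clock": time; "qpos": joint angles; "joint_velocities": joint speeds; "effort": joint torques, N m; "position": TCP position; "eef_rot": TCP orientation; "wrist_force": force on the tool from outside, world axes, zero at the start; "wrist_torque": the same for the moment, N m; "gripper_width": opening from 0.0 (shut) to 1.0 (fully open).
Only numpy, scipy, OpenCV 4.12 (cv2) and the standard library are available. Lean on these libraries where they do the work, as an engineer would, in place of code of your own. Each camera call takes 0.05 s, during which the arm holds its last target.

## Working session

There is one attempt and no reset: what is moved stays moved. The work goes in short steps, Python scripts to look and compute and a tool call to move; the robot and the scene stay as the last step left them, time stands still between calls to the robot, and variables do not carry over. Pictures are saved under pics/ and viewed, and the job is handed in when it is done.

Besides the shell and the picture viewer there is one more tool, called after "Emit:" as a command line: name --argument value ..., lists and objects as JSON in quotes. drive_tool: Moves the arm, as the interface text tells. Its arguments: {"type":"object","properties":{"steps":{"type":"array"},"squeeze":{"type":"number"}},"required":["steps"]}

```bash
mkdir -p pics; ls
python3 - <<'E'
from station import status, optics, manip
import cv2, numpy as np
s=status.get_state(); print(s)
for n in ["scene","top","wrist"]:
    p=optics.get_image(n); cv2.imwrite(f"pics/{n}0.png",p["img"][:,:,::-1]); print(n,p["camera_matrix"].tolist(),p["dist"],p["T"].tolist(),p["shot"])
E
```

```text
pics
{'clock': 0.0, 'qpos': array([-1.41330301e+00,  5.28442407e-02,  1.40177723e+00,  5.95775032e-05,
        1.68856859e+00, -7.03150415e-02]), 'joint_velocities': array([-0.00062872,  0.00070589,  0.00139744,  0.00161887, -0.00044859,
       -0.00043115]), 'effort': array([ 3.24570128e-04, -3.81662428e+01, -3.60188091e+01, -1.86629813e-05,
        6.16443227e-03,  1.40617757e-05]), 'position': array([ 0.11855379, -0.51115467,  0.24944197]), 'eef_rot': array([[ 9.74162148e-01,  2.25849669e-01, -1.92109302e-04],
       [ 2.25849686e-01, -9.74160870e-01,  1.58691434e-03],
       [ 1.71258713e-04, -1.58929970e-03, -9.99998722e-01]]), 'wrist_force': array([ 1.04510681, -0.4499492 , -0.07662093]), 'wrist_torque': array([0.01585968, 0.07908266, 0.01388746]), 'gripper_width': 1.0013715805170846}
scene [[596.7083029255174, 0.0, 301.3236221285241], [0.0, 596.7083029255174, 240.33572090047912], [0.0, 0.0, 1.0]] [0.06454481 0.         0.         0.         0.        ] [[-0.7582866607799815, 0.4017057089461995, -0.5134528834111041, 0.075594856521518], [-0.651907100450457, -0.47242903013463766,
[... 372 characters left out ...]
-0.05944481894009369, 0.5332320428197468], [-0.9996974058843334, -0.015363940062544655, 0.019210570368650214, -0.1490499076318452], [0.018260677606922657, 0.05974345291364918, 0.9980467261041893, 1.0985044749440669], [0.0, 0.0, 0.0, 1.0]] 2
wrist [[418.9705437651426, 0.0, 317.19842068276773], [0.0, 418.9705437651426, 233.7210868140023], [0.0, 0.0, 1.0]] [-0.10134741  0.          0.          0.          0.        ] [[0.22609388868622232, 0.9351523373491727, 0.2727116782411762, 0.18876160291856703], [-0.9741049540130969, 0.2173529135051638, 0.062267564252642085, -0.4947780064511503], [-0.0010450195607043708, -0.2797281125328548, 0.9600786900004197, 0.37275984431066417], [0.0, 0.0, 0.0, 1.0]] 3
```

View pics/scene0.png

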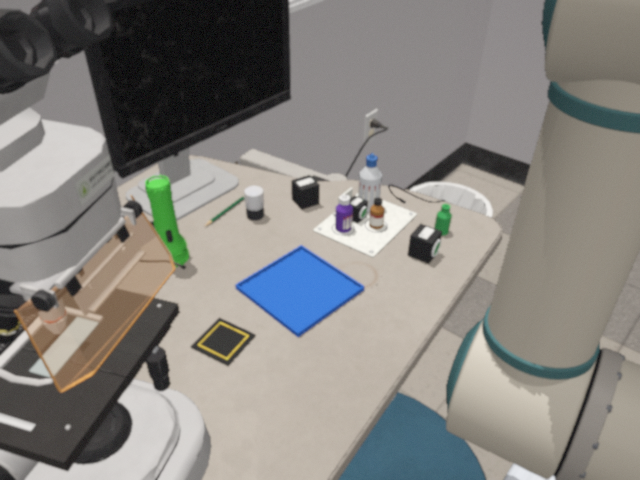

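View pics/top0.png

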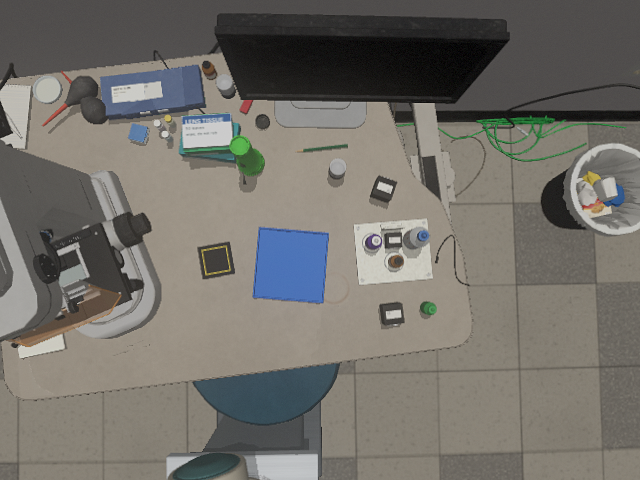

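View pics/wrist0.png

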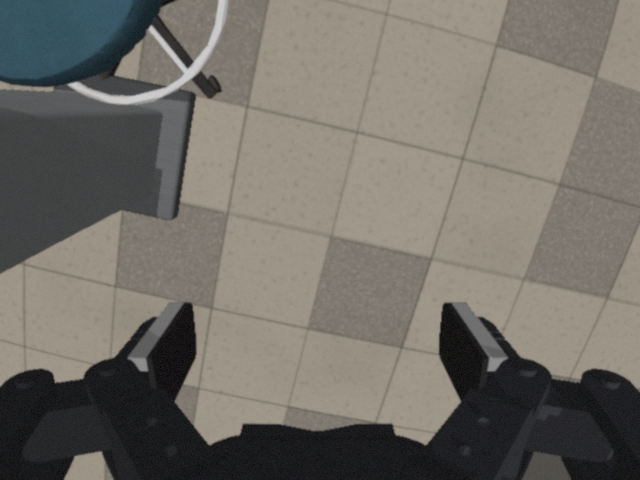

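```bash
cat > h.py <<'E'
from station import status, optics, manip
import cv2, numpy as np
def ray(p,uv):
    K=np.array(p["camera_matrix"]);d=np.array(p["dist"]);T=np.array(p["T"])
    n=cv2.undistortPoints(np.array([[uv]],float),K,d)[0,0]
    v=T[:3,:3]@np.array([n[0],-n[1],-1.]); return T[:3,3],v
def onz(p,uv,z):
    o,v=ray(p,uv); return o+v*(z-o[2])/v[2]
def proj(p,X):
    T=np.array(p["T"]);X=np.atleast_2d(X); c=(X-T[:3,3])@T[:3,:3]
    c=c*np.array([1,-1,-1]); r,_=cv2.projectPoints(c,np.zeros(3),np.zeros(3),np.array(p["camera_matrix"]),np.array(p["dist"])); return r[:,0]
E
cat > a.py <<'E'
from h import *
Z=dict(stand=0,side_tray=0,mat=0,filter_cube=.004,cleaner_bottle=.004,stain_bottle=.004,oil_bottle=.004,objective_case=0)
for n in ["top","scene"]:
    p=optics.get_image(n)
    for k in Z:
        for r in optics.tip_of(k,p): print(n,"tip",k,np.round(r["at"],1),round(r["confidence"],2),np.round(onz(p,r["at"],Z[k]),4)[:2])
    for k in ["stand","side_tray","mat"]:
        for r in optics.silhouettes(k,p)[:1]:
            m=r["mask"].astype(np.uint8); c=max(cv2.findContours(m,0,1)[0],key=cv2.contourArea)
            zt={"stand":.004,"side_tray":.010,"mat":.003}[k]
            P=np.array([onz(p,q[0],zt)[:2] for q in c])
            rc=cv2.minAreaRect((P*1000).astype(np.float32)); print(n,k,r["confidence"],rc)
E
python3 a.py
```

```text
top tip stand [396.3 250.8] 0.78 [ 0.5751 -0.335 ]
top tip stand [217.7 262.5] 0.48 [0.5561 0.0481]
top tip side_tray [290.5 265.4] 0.62 [ 0.5474 -0.1073]
top tip mat [219.5 260.8] 0.75 [0.5596 0.0442]
top tip filter_cube [387.6 312.9] 0.91 [ 0.443  -0.3125]
top tip filter_cube [393.1 238.7] 0.8 [ 0.601  -0.3281]
top tip filter_cube [380.1 189. ] 0.7 [ 0.7089 -0.3027]
top tip cleaner_bottle [410.7 237.2] 0.97 [ 0.6036 -0.3662]
top tip stain_bottle [371.8 243.9] 0.49 [ 0.5905 -0.282 ]
top tip oil_bottle [397.7 265.9] 0.56 [ 0.5425 -0.3365]
top tip oil_bottle [426.7 307.9] 0.48 [ 0.4519 -0.3965]
top tip objective_case [334.5 173.9] 0.61 [ 0.7438 -0.205 ]
top stand 0.6 ((573.270751953125, -326.6133728027344), (129.6842041015625, 159.91514587402344), 3.7857577800750732)
top side_tray 0.73 ((549.3743286132812, -106.7723388671875), (151.98045349121094, 151.33363342285156), 84.24665069580078)
top mat 0.66 ((561.3099365234375, 52.566314697265625), (68.88814544677734, 72.04407501220703), 9.46435832977295)
scene tip stand [366.5 225.3] 0.7 [ 0.5678 -0.3215]
scene tip side_tray [300.  288.5] 0.71 [ 0.5494 -0.1099]
scene tip mat [224.  341.9] 0.84 [0.5598 0.0513]
scene tip filter_cube [303.4 200.8] 0.97 [ 0.7064 -0.3021]
scene tip filter_cube [423.6 252.6] 0.56 [ 0.4422 -0.3167]
scene tip stain_bottle [343.4 228.3] 0.83 [ 0.5919 -0.2819]
scene tip oil_bottle [373.2 224.7] 0.95 [ 0.5564 -0.3266]
scene tip oil_bottle [443.1 229.4] 0.55 [ 0.4506 -0.3974]
scene tip objective_case [256.3 215.8] 0.87 [ 0.746  -0.2098]
scene stand 0.89 ((573.3184814453125, -325.09716796875), (134.65724182128906, 169.10076904296875), 3.662529230117798)
scene side_tray 0.95 ((545.715576171875, -104.66020965576172), (158.03512573242188, 157.287109375), 84.6793212890625)
scene mat 0.68 ((560.608642578125, 52.22153091430664), (71.7095718383789, 73.93414306640625), 7.822113513946533)
```

Emit:
drive_tool --steps '[{"dp": [40, -6, -4], "twist": [0, 0, 0], "jaw": -1}, {"dp": [40, -6, -4], "twist": [0, 0, 0], "jaw": -1}, {"dp": [40, -6, -4], "twist": [0, 0, 0], "jaw": -1}, {"dp": [40, -6, -4], "twist": [0, 0, 0], "jaw": -1}, {"dp": [40, -6, -4], "twist": [0, 0, 0], "jaw": -1}, {"dp": [40, -6, -4], "twist": [0, 0, 0], "jaw": -1}, {"dp": [40, -6, -4], "twist": [0, 0, 0], "jaw": -1}, {"dp": [40, -6, -4], "twist": [0, 0, 0], "jaw": -1}, {"dp": [40, -6, -4], "twist": [0, 0, 0], "jaw": -1}, {"dp": [40, -6, -4], "twist": [0, 0, 0], "jaw": -1}, {"dp": [40, -6, -4], "twist": [0, 0, 0], "jaw": -1}, {"dp": [0, 0, 0], "twist": [0, 0, 0], "jaw": -1}]'

```text
clock: 2.35
position: [0.5376, -0.344, 0.2928]
eef_rot: [[0.973, 0.232, 0.0], [0.232, -0.973, 0.002], [0.001, -0.002, -1.0]]
wrist_force: [-1.0, -0.5, -1.2]
gripper_width: 1.0
```

```bash
cat > w.py <<'E'
from h import *
import sys
p=optics.get_image("wrist"); cv2.imwrite(f"pics/{sys.argv[1]}.png",p["img"][:,:,::-1])
s=status.get_state();print(s["clock"],s["position"],np.round(s["eef_rot"],3).tolist())
Z=dict(stand=0,side_tray=0,mat=0,filter_cube=.004,cleaner_bottle=.004,stain_bottle=.004,oil_bottle=.004,objective_case=0)
for k in Z:
    for r in optics.tip_of(k,p): print("tip",k,np.round(r["at"],1),round(r["confidence"],2),np.round(onz(p,r["at"],Z[k]),4)[:2])
for k in ["stand","side_tray","mat"]:
    for r in optics.silhouettes(k,p)[:1]:
        m=r["mask"].astype(np.uint8); c=max(cv2.findContours(m,0,1)[0],key=cv2.contourArea)
        zt={"stand":.004,"side_tray":.010,"mat":.003}[k]
        P=np.array([onz(p,q[0],zt)[:2] for q in c])
        print(k,r["confidence"],cv2.minAreaRect((P*1000).astype(np.float32)))
E
python3 w.py w1
```

```text
2.4 [ 0.53511484 -0.34567736  0.29287908] [[0.973, 0.23, -0.001], [0.23, -0.973, 0.001], [-0.001, -0.001, -1.0]]
tip stand [315.6 148.9] 0.83 [ 0.5737 -0.3329]
tip stand [ 87.6 121.9] 0.51 [ 0.5495 -0.1046]
tip side_tray [ 90.7 119.6] 0.85 [ 0.5524 -0.1076]
tip filter_cube [272.5 267.7] 0.82 [ 0.4438 -0.3173]
tip filter_cube [314.5 124.7] 0.71 [ 0.5962 -0.3265]
tip filter_cube [318.4   0. ] 0.7 [ 0.7061 -0.304 ]
tip cleaner_bottle [358.3 130.5] 0.65 [ 0.6007 -0.3687]
tip stain_bottle [266.7 119.8] 0.61 [ 0.5902 -0.2809]
tip oil_bottle [345.6 273.9] 0.89 [ 0.455  -0.3937]
tip oil_bottle [305.6 172.7] 0.61 [ 0.5491 -0.3287]
stand 0.55 ((575.18115234375, -327.260498046875), (130.0898895263672, 160.8165740966797), 3.88999342918396)
side_tray 0.87 ((549.2069702148438, -110.48727416992188), (154.25418090820312, 151.5653533935547), 84.42041778564453)
```

View pics/w1.png

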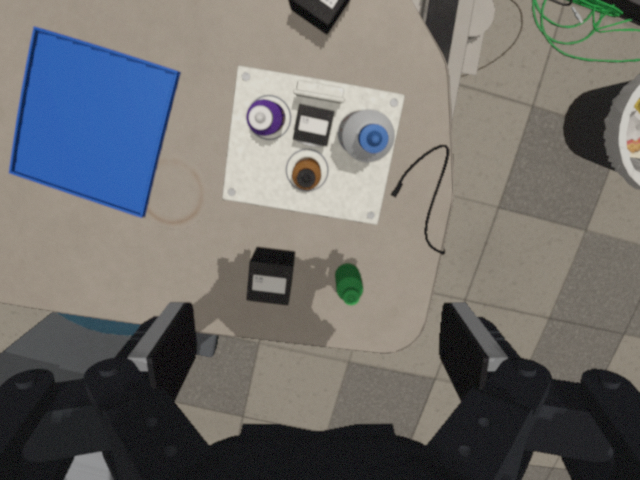

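Emit:
drive_tool --steps '[{"dp": [0, 0, 0], "twist": [0, 0, -0.117], "jaw": -1}, {"dp": [0, 0, 0], "twist": [0, 0, -0.117], "jaw": -1}, {"dp": [0, 0, 0], "twist": [0, 0, -0.117], "jaw": -1}, {"dp": [0, 0, 0], "twist": [0, 0, -0.117], "jaw": -1}, {"dp": [0, 0, 0], "twist": [0, 0, -0.117], "jaw": -1}, {"dp": [0, 0, 0], "twist": [0, 0, -0.117], "jaw": -1}, {"dp": [0, 0, 0], "twist": [0, 0, -0.117], "jaw": -1}, {"dp": [0, 0, 0], "twist": [0, 0, -0.117], "jaw": -1}, {"dp": [0, 0, 0], "twist": [0, 0, -0.117], "jaw": -1}, {"dp": [0, 0, 0], "twist": [0, 0, -0.117], "jaw": -1}, {"dp": [0, 0, 0], "twist": [0, 0, -0.117], "jaw": -1}, {"dp": [0, 0, 0], "twist": [0, 0, -0.117], "jaw": -1}]'

```text
clock: 3.95
position: [0.5321, -0.3479, 0.2944]
eef_rot: [[-0.066, 0.998, 0.0], [0.998, 0.066, -0.0], [-0.0, -0.0, -1.0]]
wrist_force: [0.4, -0.7, 0.1]
gripper_width: 0.996
```

```bash
cat > g.py <<'E'
from h import *
import sys
x,y,z=map(float,sys.argv[1:4]); s=status.get_state(); R=s["eef_rot"]
d=R.T@(np.array([x,y,z])-s["position"])*1000
print(round(s["clock"],2),"pos",np.round(s["position"],4),"ang",round(np.arctan2(R[1,0],R[0,0]),4),"tilt",np.round(R[:,2],4),"d_tool",np.round(d,1), "F",np.round(s["wrist_force"],1),"g",round(s["gripper_width"],3),"q",np.round(s["qpos"],2))
E
python3 g.py .5991 -.3694 .16
```

```text
3.95 pos [ 0.5321 -0.3479  0.2944] ang 1.6373 tilt [ 0.e+00 -2.e-04 -1.e+00] d_tool [-25.9  65.4 134.4] F [ 0.4 -0.7  0.1] g 0.996 q [-0.64  0.37  0.95 -0.    1.82 -0.7 ]
```

Emit:
drive_tool --steps '[{"dp": [-6, 16, 20], "twist": [0, 0, 0], "jaw": -1}, {"dp": [-7, 16, 30], "twist": [0, 0, 0], "jaw": -1}, {"dp": [-7, 17, 30], "twist": [0, 0, 0], "jaw": -1}, {"dp": [-6, 16, 30], "twist": [0, 0, 0], "jaw": -1}, {"dp": [0, 0, 24], "twist": [0, 0, 0], "jaw": -1}, {"dp": [0, 0, 0], "twist": [0, 0, 0], "jaw": -1}, {"dp": [0, 0, 0], "twist": [0, 0, 0], "jaw": -1}, {"dp": [0, 0, 0], "twist": [0, 0, 0], "jaw": -1}]'

```text
clock: 4.62
position: [0.5991, -0.3703, 0.1631]
eef_rot: [[-0.061, 0.998, 0.003], [0.998, 0.061, -0.002], [-0.002, 0.003, -1.0]]
wrist_force: [-0.2, -0.4, 0.8]
gripper_width: 1.002
```

```bash
python3 g.py .5991 -.3694 .075;  python3 - <<'E'
from h import *
p=optics.get_image("wrist"); cv2.imwrite("pics/w2.png",p["img"][:,:,::-1])
p=optics.get_image("top"); cv2.imwrite("pics/t2.png",cv2.resize(p["img"][150:350,220:480,::-1],None,fx=3,fy=3))
E
```

```text
4.62 pos [ 0.5991 -0.3703  0.1631] ang 1.6315 tilt [ 0.0027 -0.002  -1.    ] d_tool [ 1.1 -0.1 88.1] F [-0.2 -0.4  0.8] g 1.002 q [-0.61  0.6   0.9  -0.    1.63 -0.67]
```

View pics/w2.png

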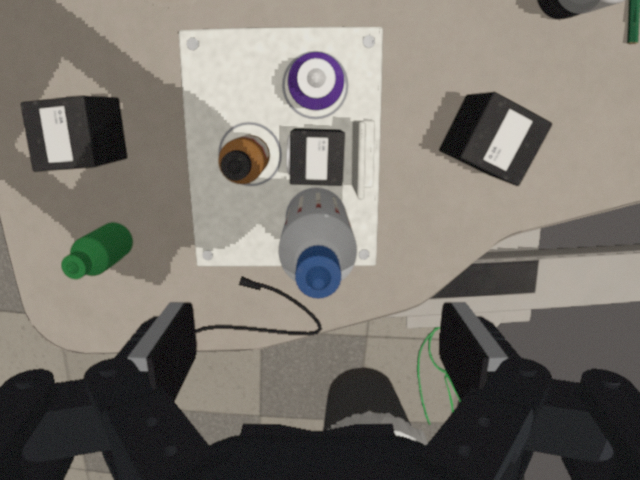

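Emit:
drive_tool --steps '[{"dp": [1, 0, 20], "twist": [0, 0, 0], "jaw": -1}, {"dp": [0, 0, 25], "twist": [0, 0, 0], "jaw": -1}, {"dp": [0, 0, 25], "twist": [0, 0, 0], "jaw": -1}, {"dp": [0, 0, 17], "twist": [0, 0, 0], "jaw": -1}, {"dp": [0, 0, 0], "twist": [0, 0, 0], "jaw": -1}, {"dp": [0, 0, 0], "twist": [0, 0, 0], "jaw": -1}, {"dp": [0, 0, 0], "twist": [0, 0, 0], "jaw": -1}]'

```text
clock: 5.3
position: [0.5997, -0.3696, 0.0766]
eef_rot: [[-0.061, 0.998, 0.004], [0.998, 0.061, -0.003], [-0.003, 0.004, -1.0]]
wrist_force: [0.1, 0.6, -0.5]
gripper_width: 0.994
```

Emit:
drive_tool --steps '[{"dp": [0, 0, 0], "twist": [0, 0, 0], "jaw": -0.4}, {"dp": [0, 0, 0], "twist": [0, 0, 0], "jaw": -0.2}, {"dp": [0, 0, 0], "twist": [0, 0, 0], "jaw": 0}, {"dp": [0, 0, 0], "twist": [0, 0, 0], "jaw": 0.2}, {"dp": [0, 0, 0], "twist": [0, 0, 0], "jaw": 0.4}, {"dp": [0, 0, 0], "twist": [0, 0, 0], "jaw": 1}, {"dp": [0, 0, 0], "twist": [0, 0, 0], "jaw": 1}, {"dp": [0, 0, 0], "twist": [0, 0, 0], "jaw": 1}, {"dp": [0, 0, 0], "twist": [0, 0, 0], "jaw": 1}, {"dp": [0, 0, 0], "twist": [0, 0, 0], "jaw": 1}]' --squeeze 30

```text
clock: 6.13
position: [0.5992, -0.3691, 0.0745]
eef_rot: [[-0.061, 0.998, 0.002], [0.998, 0.061, -0.001], [-0.001, 0.002, -1.0]]
wrist_force: [0.8, -0.2, 5.6]
gripper_width: 0.467
```

```bash
python3 g.py .5991 -.3694 .16;  python3 - <<'E'
from h import *
p=optics.get_image("wrist"); cv2.imwrite("pics/w3.png",p["img"][:,:,::-1])
E
```

```text
6.13 pos [ 0.5992 -0.3691  0.0745] ang 1.6319 tilt [ 0.0016 -0.0012 -1.    ] d_tool [ -0.4   0.  -85.5] F [ 0.8 -0.2  5.6] g 0.467 q [-0.6   0.66  0.99 -0.    1.48 -0.67]
```

View pics/w3.png

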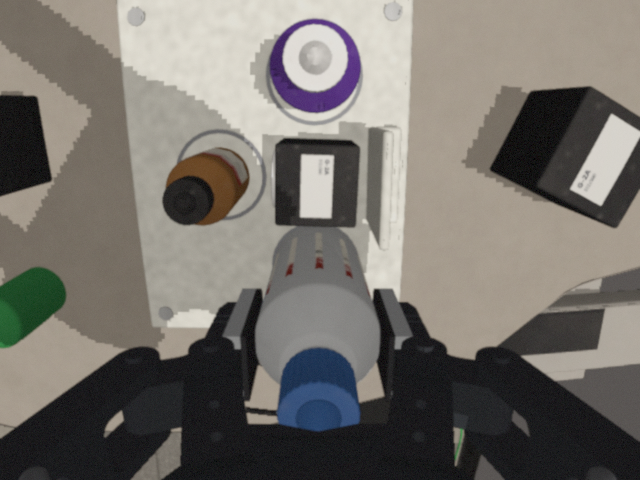

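Emit:
drive_tool --steps '[{"dp": [0, 0, -10], "twist": [0, 0, 0], "jaw": 1}, {"dp": [0, 0, -25], "twist": [0, 0, 0], "jaw": 1}, {"dp": [0, 0, -30], "twist": [0, 0, 0], "jaw": 1}, {"dp": [0, 0, -30], "twist": [0, 0, 0], "jaw": 1}, {"dp": [10, 0, -25], "twist": [0, 0, 0], "jaw": 1}, {"dp": [30, 2, 0], "twist": [0, 0, 0], "jaw": 1}, {"dp": [30, 2, 0], "twist": [0, 0, 0], "jaw": 1}, {"dp": [30, 2, 0], "twist": [0, 0, 0], "jaw": 1}, {"dp": [30, 2, 0], "twist": [0, 0, 0], "jaw": 1}, {"dp": [30, 2, 0], "twist": [0, 0, 0], "jaw": 1}, {"dp": [30, 1, 0], "twist": [0, 0, 0], "jaw": 1}, {"dp": [30, 1, 0], "twist": [0, 0, 0], "jaw": 1}]'

```text
clock: 7.18
position: [0.5967, -0.1469, 0.1931]
eef_rot: [[-0.061, 0.998, -0.001], [0.998, 0.061, 0.0], [0.0, -0.001, -1.0]]
wrist_force: [-0.3, 0.5, -1.3]
gripper_width: 0.475
```

Emit:
drive_tool --steps '[{"dp": [30, 0, 0], "twist": [0, 0, 0], "jaw": 1}, {"dp": [30, 0, 0], "twist": [0, 0, 0], "jaw": 1}, {"dp": [20, 0, 20], "twist": [0, 0, 0], "jaw": 1}, {"dp": [2, 0, 30], "twist": [0, 0, 0], "jaw": 1}, {"dp": [0, 0, 30], "twist": [0, 0, 0], "jaw": 1}, {"dp": [0, 0, 0], "twist": [0, 0, 0], "jaw": 1}, {"dp": [0, 0, 0], "twist": [0, 0, 0], "jaw": 1}, {"dp": [0, 0, 0], "twist": [0, 0, 0], "jaw": 1}]'

```text
clock: 7.85
position: [0.593, -0.067, 0.1153]
eef_rot: [[-0.06, 0.998, 0.002], [0.998, 0.06, -0.0], [-0.001, 0.002, -1.0]]
wrist_force: [0.2, -0.1, -0.6]
gripper_width: 0.475
```

```bash
python3 g.py .5932 -.0671 .0738;  python3 - <<'E'
from h import *
p=optics.get_image("scene"); cv2.imwrite("pics/s4.png",p["img"][:,:,::-1])
p=optics.get_image("wrist"); cv2.imwrite("pics/w4.png",p["img"][:,:,::-1])
E
```

```text
7.85 pos [ 0.593  -0.067   0.1153] ang 1.6313 tilt [ 2.e-03 -4.e-04 -1.e+00] d_tool [-0.1  0.1 41.5] F [ 0.2 -0.1 -0.6] g 0.475 q [-0.17  0.33  1.36 -0.    1.45 -0.23]
```

View pics/s4.png

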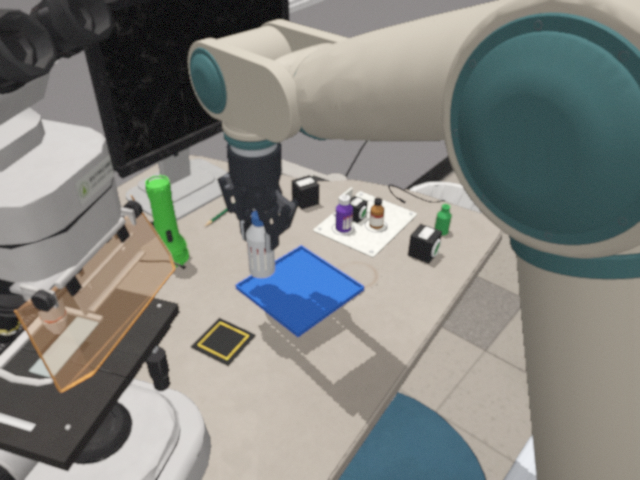

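View pics/w4.png

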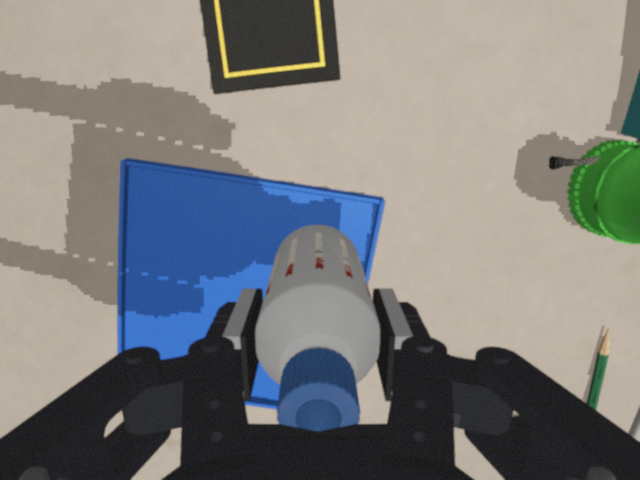

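Emit:
drive_tool --steps '[{"dp": [0, 0, 20], "twist": [0, 0, 0], "jaw": 1}, {"dp": [0, 0, 12], "twist": [0, 0, 0], "jaw": 1}, {"dp": [0, 0, 5], "twist": [0, 0, 0], "jaw": 1}, {"dp": [0, 0, 3], "twist": [0, 0, 0], "jaw": 1}, {"dp": [0, 0, 1], "twist": [0, 0, 0], "jaw": 1}, {"dp": [0, 0, 0], "twist": [0, 0, 0], "jaw": 1}, {"dp": [0, 0, 0], "twist": [0, 0, 0], "jaw": 1}, {"dp": [0, 0, 0], "twist": [0, 0, 0], "jaw": 1}]'

```text
clock: 8.62
position: [0.5926, -0.0668, 0.0734]
eef_rot: [[-0.061, 0.998, 0.001], [0.998, 0.061, -0.0], [-0.0, 0.001, -1.0]]
wrist_force: [-2.9, 0.0, 5.8]
gripper_width: 0.475
```

Emit:
drive_tool --steps '[{"dp": [0, 0, 0], "twist": [0, 0, 0], "jaw": 0}, {"dp": [0, 0, 0], "twist": [0, 0, 0], "jaw": -0.3}, {"dp": [0, 0, 0], "twist": [0, 0, 0], "jaw": -0.6}, {"dp": [0, 0, 0], "twist": [0, 0, 0], "jaw": -0.8}, {"dp": [0, 0, 0], "twist": [0, 0, 0], "jaw": -0.8}, {"dp": [0, 0, 0], "twist": [0, 0, 0], "jaw": -0.8}, {"dp": [0, 0, -10], "twist": [0, 0, 0], "jaw": -0.8}, {"dp": [0, 0, -30], "twist": [0, 0, 0], "jaw": -0.8}, {"dp": [0, 0, -30], "twist": [0, 0, 0], "jaw": -1}, {"dp": [0, 0, -30], "twist": [0, 0, 0], "jaw": -1}]'

```text
clock: 9.45
position: [0.5921, -0.0666, 0.1741]
eef_rot: [[-0.061, 0.998, -0.0], [0.998, 0.061, -0.0], [-0.0, -0.0, -1.0]]
wrist_force: [0.7, 0.1, 0.4]
gripper_width: 1.002
```

```bash
python3 g.py .592 -.2817 .12;  python3 - <<'E'
from h import *
p=optics.get_image("scene"); cv2.imwrite("pics/s5.png",p["img"][:,:,::-1])
p=optics.get_image("wrist"); cv2.imwrite("pics/w5.png",p["img"][:,:,::-1])
E
```

```text
9.45 pos [ 0.5921 -0.0666  0.1741] ang 1.6318 tilt [-1.e-04 -1.e-04 -1.e+00] d_tool [-214.7  -13.2   54.1] F [0.7 0.1 0.4] g 1.002 q [-0.17  0.28  1.29 -0.    1.56 -0.23]
```

View pics/w5.png

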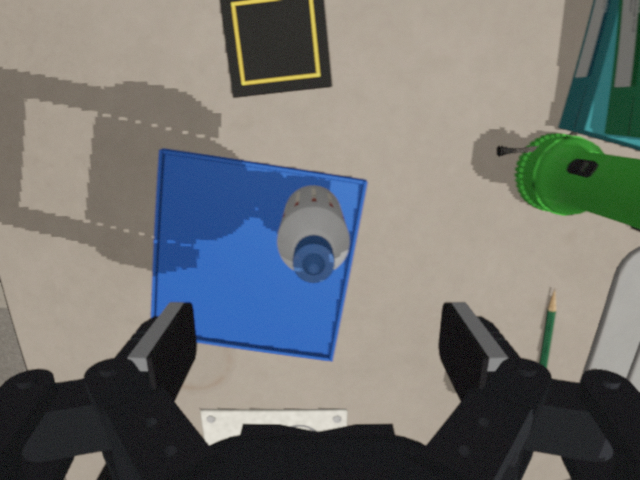

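Emit:
drive_tool --steps '[{"dp": [-25, -2, 0], "twist": [0, 0, 0], "jaw": -1}, {"dp": [-35, -2, 0], "twist": [0, 0, 0], "jaw": -1}, {"dp": [-35, -2, 0], "twist": [0, 0, 0], "jaw": -1}, {"dp": [-35, -2, 0], "twist": [0, 0, 0], "jaw": -1}, {"dp": [-35, -2, 0], "twist": [0, 0, 0], "jaw": -1}, {"dp": [-35, -2, 0], "twist": [0, 0, 0], "jaw": -1}, {"dp": [-15, -1, 20], "twist": [0, 0, 0], "jaw": -1}, {"dp": [0, 0, 30], "twist": [0, 0, 0], "jaw": -1}, {"dp": [0, 0, 0], "twist": [0, 0, 0], "jaw": -1}, {"dp": [0, 0, 0], "twist": [0, 0, 0], "jaw": -1}, {"dp": [0, 0, 0], "twist": [0, 0, 0], "jaw": -1}]'

```text
clock: 10.47
position: [0.593, -0.2816, 0.1239]
eef_rot: [[-0.062, 0.998, 0.001], [0.998, 0.062, -0.001], [-0.001, 0.001, -1.0]]
wrist_force: [0.3, 0.5, 1.2]
gripper_width: 1.0
```

```bash
python3 g.py .592 -.2817 .037;  python3 - <<'E'
from h import *
p=optics.get_image("wrist"); cv2.imwrite("pics/w6.png",p["img"][:,:,::-1])
for k in ["stain_bottle","filter_cube","oil_bottle","stand"]:
    for r in optics.tip_of(k,p): print(k,np.round(r["at"],1),round(r["confidence"],2),np.round(onz(p,r["at"],.004),4)[:2])
E
```

```text
10.47 pos [ 0.593  -0.2816  0.1239] ang 1.6326 tilt [ 1.2e-03 -7.0e-04 -1.0e+00] d_tool [ 0.  -1.1 86.9] F [0.3 0.5 1.2] g 1.0 q [-0.5   0.49  1.14  0.    1.52 -0.56]
stain_bottle [312.6 238.4] 0.63 [ 0.5915 -0.2841]
filter_cube [ 83.5 268.8] 0.89 [ 0.4458 -0.3137]
filter_cube [487.5 277.3] 0.75 [ 0.704  -0.3031]
filter_cube [316.1 304.7] 0.65 [ 0.5963 -0.3281]
oil_bottle [246.8 303.7] 0.71 [ 0.5521 -0.3303]
stand [283.2 303.3] 0.91 [ 0.5753 -0.3285]
```

View pics/w6.png

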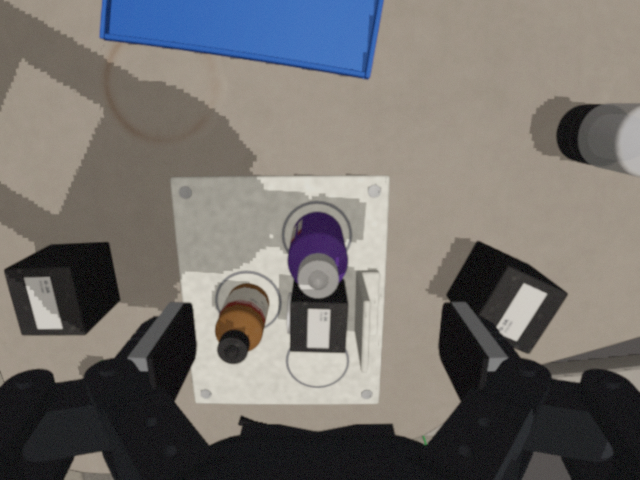

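Emit:
drive_tool --steps '[{"dp": [-1, 0, 20], "twist": [0, 0, 0], "jaw": -1}, {"dp": [0, 0, 25], "twist": [0, 0, 0], "jaw": -1}, {"dp": [0, 0, 25], "twist": [0, 0, 0], "jaw": -1}, {"dp": [0, 0, 14], "twist": [0, 0, 0], "jaw": -1}, {"dp": [0, 0, 2], "twist": [0, 0, 0], "jaw": -1}, {"dp": [0, 0, 0], "twist": [0, 0, 0], "jaw": -0.6}, {"dp": [0, 0, 0], "twist": [0, 0, 0], "jaw": -0.2}, {"dp": [0, 0, 0], "twist": [0, 0, 0], "jaw": 0.1}, {"dp": [0, 0, 0], "twist": [0, 0, 0], "jaw": 0.3}, {"dp": [0, 0, 0], "twist": [0, 0, 0], "jaw": 0.5}, {"dp": [0, 0, 0], "twist": [0, 0, 0], "jaw": 0.8}, {"dp": [0, 0, 0], "twist": [0, 0, 0], "jaw": 1}]' --squeeze 25

```text
clock: 11.72
position: [0.5931, -0.2834, 0.038]
eef_rot: [[-0.061, 0.998, 0.002], [0.998, 0.061, -0.001], [-0.001, 0.002, -1.0]]
wrist_force: [-1.2, 0.5, 6.1]
gripper_width: 0.35
```

Emit:
drive_tool --steps '[{"dp": [0, 0, 0], "twist": [0, 0, 0], "jaw": 1}, {"dp": [0, 0, 0], "twist": [0, 0, 0], "jaw": 1}, {"dp": [0, 0, 0], "twist": [0, 0, 0], "jaw": 1}]'

```text
clock: 11.97
position: [0.5932, -0.2834, 0.038]
eef_rot: [[-0.061, 0.998, 0.002], [0.998, 0.061, -0.001], [-0.001, 0.002, -1.0]]
wrist_force: [-0.5, 0.7, 5.3]
gripper_width: 0.349
```

```bash
python3 g.py .5849 -.1517 .097;  python3 - <<'E'
from h import *
p=optics.get_image("wrist"); cv2.imwrite("pics/w7.png",p["img"][:,:,::-1])
E
```

```text
11.97 pos [ 0.5932 -0.2834  0.038 ] ang 1.6318 tilt [ 0.0022 -0.0013 -1.    ] d_tool [ 1.319e+02 -1.000e-01 -5.920e+01] F [-0.5  0.7  5.3] g 0.349 q [-0.5   0.57  1.2  -0.    1.37 -0.56]
```

View pics/w7.png

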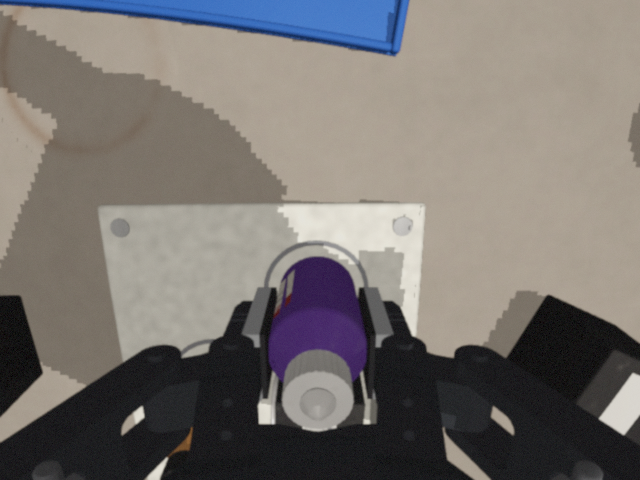

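Emit:
drive_tool --steps '[{"dp": [0, 0, -10], "twist": [0, 0, 0], "jaw": 1}, {"dp": [0, 0, -25], "twist": [0, 0, 0], "jaw": 1}, {"dp": [7, 0, -25], "twist": [0, 0, 0], "jaw": 1}, {"dp": [25, 0, 0], "twist": [0, 0, 0], "jaw": 1}, {"dp": [30, 0, 0], "twist": [0, 0, 0], "jaw": 1}, {"dp": [30, 0, 0], "twist": [0, 0, 0], "jaw": 1}, {"dp": [25, 0, 0], "twist": [0, 0, 0], "jaw": 1}, {"dp": [10, 0, 15], "twist": [0, 0, 0], "jaw": 1}, {"dp": [0, 0, 20], "twist": [0, 0, 0], "jaw": 1}, {"dp": [0, 0, 15], "twist": [0, 0, 0], "jaw": 1}, {"dp": [0, 0, 0], "twist": [0, 0, 0], "jaw": 1}, {"dp": [0, 0, 0], "twist": [0, 0, 0], "jaw": 1}]'

```text
clock: 13.02
position: [0.5843, -0.1561, 0.0461]
eef_rot: [[-0.061, 0.998, -0.002], [0.998, 0.061, 0.0], [0.001, -0.002, -1.0]]
wrist_force: [-1.1, -0.2, 0.2]
gripper_width: 0.344
```

```bash
python3 g.py .5849 -.156 .0368;  python3 - <<'E'
from h import *
p=optics.get_image("scene"); cv2.imwrite("pics/s8.png",p["img"][:,:,::-1])
E
```

```text
13.02 pos [ 0.5843 -0.1561  0.0461] ang 1.6318 tilt [-1.6e-03  5.0e-04 -1.0e+00] d_tool [0.1 0.6 9.3] F [-1.1 -0.2  0.2] g 0.344 q [-0.32  0.43  1.38 -0.    1.34 -0.38]
```

View pics/s8.png

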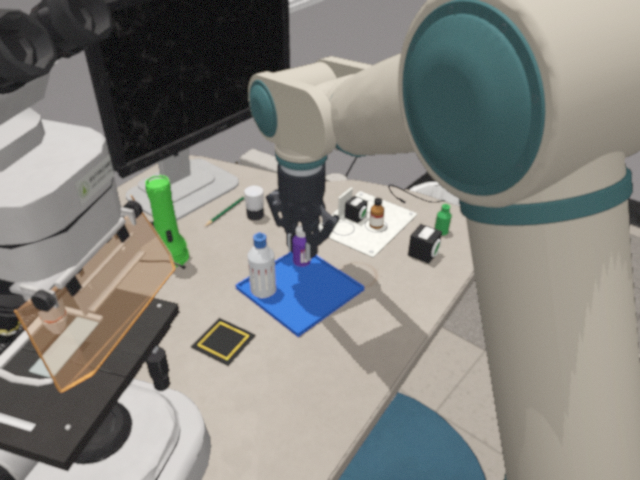

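Emit:
drive_tool --steps '[{"dp": [0, 0, 6], "twist": [0, 0, 0], "jaw": 1}, {"dp": [0, 0, 3], "twist": [0, 0, 0], "jaw": 1}, {"dp": [0, 0, 1], "twist": [0, 0, 0], "jaw": 1}, {"dp": [0, 0, 0], "twist": [0, 0, 0], "jaw": 1}, {"dp": [0, 0, 0], "twist": [0, 0, 0], "jaw": 0.2}, {"dp": [0, 0, 0], "twist": [0, 0, 0], "jaw": 0}, {"dp": [0, 0, 0], "twist": [0, 0, 0], "jaw": -0.3}, {"dp": [0, 0, 0], "twist": [0, 0, 0], "jaw": -0.5}, {"dp": [0, 0, -10], "twist": [0, 0, 0], "jaw": -0.5}, {"dp": [0, 0, -30], "twist": [0, 0, 0], "jaw": -0.5}, {"dp": [0, 0, -35], "twist": [0, 0, 0], "jaw": -0.8}, {"dp": [0, 0, -35], "twist": [0, 0, 0], "jaw": -1}]'

```text
clock: 14.07
position: [0.5843, -0.1561, 0.1478]
eef_rot: [[-0.061, 0.998, -0.001], [0.998, 0.061, 0.0], [0.0, -0.001, -1.0]]
wrist_force: [0.5, 0.1, 0.1]
gripper_width: 0.991
```

Emit:
drive_tool --steps '[{"dp": [-30, 0, -10], "twist": [0, 0, 0], "jaw": -1}, {"dp": [-35, 0, 0], "twist": [0, 0, 0], "jaw": -1}, {"dp": [-35, 0, 0], "twist": [0, 0, 0], "jaw": -1}, {"dp": [-30, -10, 0], "twist": [0, 0, 0], "jaw": -1}, {"dp": [-20, -20, 0], "twist": [0, 0, 0.12], "jaw": -1}, {"dp": [0, 0, 0], "twist": [0, 0, 0.12], "jaw": -1}, {"dp": [0, 0, 0], "twist": [0, 0, 0.12], "jaw": -1}, {"dp": [0, 0, 0], "twist": [0, 0, 0.12], "jaw": -1}, {"dp": [0, 0, 0], "twist": [0, 0, 0.12], "jaw": -1}, {"dp": [0, 0, 0], "twist": [0, 0, 0.12], "jaw": -1}, {"dp": [0, 0, 0], "twist": [0, 0, 0.12], "jaw": -1}, {"dp": [0, 0, 0], "twist": [0, 0, 0.12], "jaw": -1}]'

```text
clock: 15.07
position: [0.564, -0.3078, 0.1572]
eef_rot: [[0.786, 0.618, 0.001], [0.618, -0.786, -0.0], [0.0, 0.001, -1.0]]
wrist_force: [0.6, -0.8, -0.0]
gripper_width: 1.002
```

Emit:
drive_tool --steps '[{"dp": [0, 0, 0], "twist": [0, 0, 0.12], "jaw": -1}, {"dp": [0, 0, 0], "twist": [0, 0, 0.12], "jaw": -1}, {"dp": [0, 0, 0], "twist": [0, 0, 0.12], "jaw": -1}, {"dp": [0, 0, 0], "twist": [0, 0, 0.12], "jaw": -1}, {"dp": [0, 0, 0], "twist": [0, 0, 0.12], "jaw": -1}, {"dp": [0, 0, 0], "twist": [0, 0, 0], "jaw": -1}, {"dp": [0, 0, 0], "twist": [0, 0, 0], "jaw": -1}]'

```text
clock: 15.65
position: [0.564, -0.3078, 0.1569]
eef_rot: [[0.997, 0.075, 0.0], [0.075, -0.997, -0.0], [0.0, 0.0, -1.0]]
wrist_force: [-0.7, -1.1, -0.9]
gripper_width: 0.997
```

```bash
python3 g.py .552 -.329 .1;  python3 - <<'E'
from h import *
p=optics.get_image("wrist"); cv2.imwrite("pics/w9.png",p["img"][:,:,::-1])
p=optics.get_image("top"); cv2.imwrite("pics/t9.png",cv2.resize(p["img"][150:350,200:460,::-1],None,fx=3,fy=3))
E
```

```text
15.65 pos [ 0.564  -0.3078  0.1569] ang 0.0754 tilt [ 5.e-04 -4.e-04 -1.e+00] d_tool [-13.6  20.2  56.9] F [-0.7 -1.1 -0.9] g 0.997 q [-0.56  0.43  1.15 -0.    1.56  0.94]
```

View pics/w9.png

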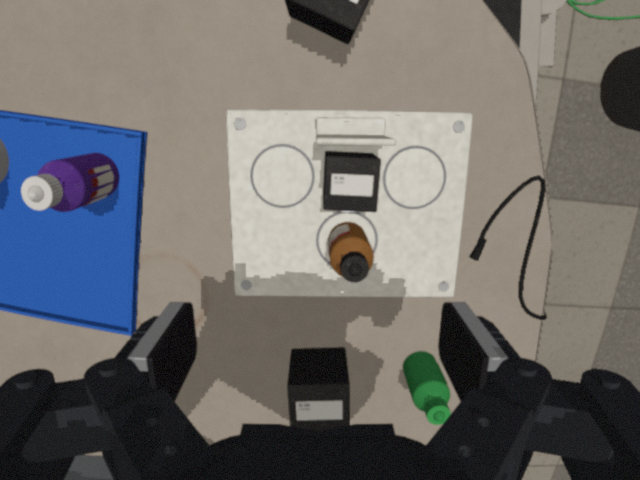

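View pics/t9.png

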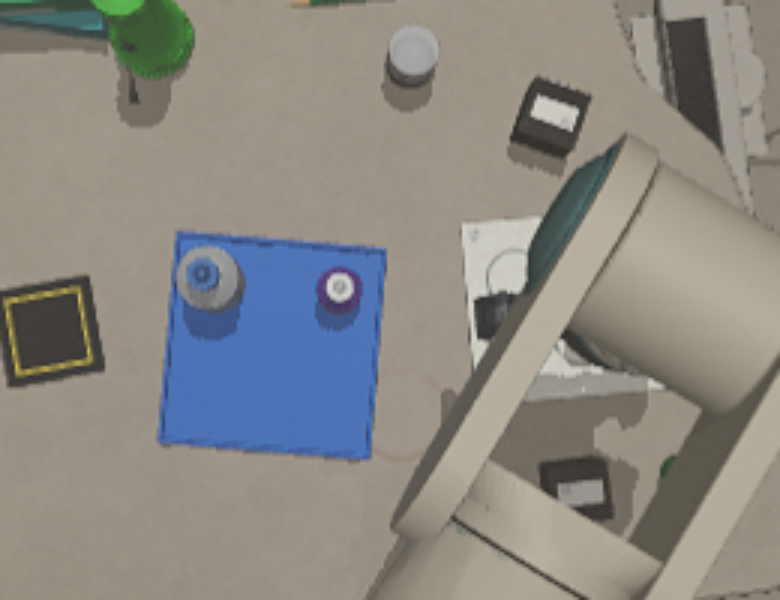

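Emit:
drive_tool --steps '[{"dp": [-6, 10, 10], "twist": [0, 0, 0.008], "jaw": -1}, {"dp": [-8, 10, 15], "twist": [0, 0, 0], "jaw": -1}, {"dp": [0, 0, 25], "twist": [0, 0, 0], "jaw": -1}, {"dp": [0, 0, 7], "twist": [0, 0, 0], "jaw": -1}, {"dp": [0, 0, 0], "twist": [0, 0, 0], "jaw": -1}, {"dp": [0, 0, 0], "twist": [0, 0, 0], "jaw": -1}, {"dp": [0, 0, 0], "twist": [0, 0, 0], "jaw": -1}]'

```text
clock: 16.33
position: [0.552, -0.329, 0.1008]
eef_rot: [[0.998, 0.064, 0.002], [0.064, -0.998, -0.001], [0.002, 0.001, -1.0]]
wrist_force: [0.4, 0.2, 0.1]
gripper_width: 1.002
```

```bash
python3 g.py .552 -.3285 .032;  python3 - <<'E'
from h import *
p=optics.get_image("wrist"); cv2.imwrite("pics/w10.png",p["img"][:,:,::-1])
for k in ["filter_cube","oil_bottle"]:
    for r in optics.tip_of(k,p): print(k,np.round(r["at"],1),round(r["confidence"],2),np.round(onz(p,r["at"],.004),4)[:2])
E
```

```text
16.33 pos [ 0.552  -0.329   0.1008] ang 0.0644 tilt [ 0.0018 -0.0013 -1.    ] d_tool [-0.  -0.6 68.8] F [0.4 0.2 0.1] g 1.002 q [-0.59  0.47  1.21 -0.    1.46  0.91]
filter_cube [312.8 168.9] 0.89 [ 0.5952 -0.3237]
filter_cube [289.3 404.3] 0.87 [ 0.4467 -0.3179]
oil_bottle [316.2 247.1] 0.85 [ 0.5523 -0.3282]
oil_bottle [413.7 396.3] 0.73 [ 0.4572 -0.396 ]
```

View pics/w10.png

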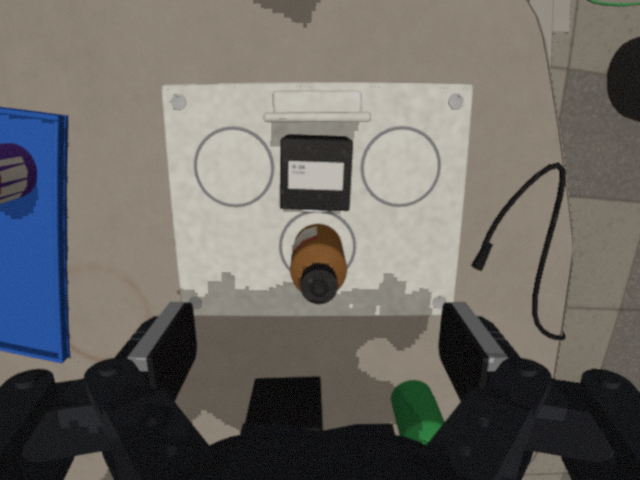

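Emit:
drive_tool --steps '[{"dp": [0, 0, 20], "twist": [0, 0, 0], "jaw": -1}, {"dp": [0, 0, 25], "twist": [0, 0, 0], "jaw": -1}, {"dp": [0, 0, 20], "twist": [0, 0, 0], "jaw": -1}, {"dp": [0, 0, 3], "twist": [0, 0, 0], "jaw": -1}, {"dp": [0, 0, 0], "twist": [0, 0, 0], "jaw": -0.8}, {"dp": [0, 0, 0], "twist": [0, 0, 0], "jaw": -0.4}, {"dp": [0, 0, 0], "twist": [0, 0, 0], "jaw": 0}, {"dp": [0, 0, 0], "twist": [0, 0, 0], "jaw": 0.3}, {"dp": [0, 0, 0], "twist": [0, 0, 0], "jaw": 0.5}, {"dp": [0, 0, 0], "twist": [0, 0, 0], "jaw": 0.8}, {"dp": [0, 0, 0], "twist": [0, 0, 0], "jaw": 1}, {"dp": [0, 0, 0], "twist": [0, 0, 0], "jaw": 1}]' --squeeze 22

```text
clock: 17.48
position: [0.5519, -0.3291, 0.0327]
eef_rot: [[0.998, 0.064, 0.002], [0.064, -0.998, -0.001], [0.002, 0.001, -1.0]]
wrist_force: [-0.5, 1.4, 5.9]
gripper_width: 0.304
```

Emit:
drive_tool --steps '[{"dp": [0, 0, 0], "twist": [0, 0, 0], "jaw": 1}, {"dp": [0, 0, 0], "twist": [0, 0, 0], "jaw": 1}]'

```text
clock: 17.65
position: [0.5519, -0.3291, 0.0327]
eef_rot: [[0.998, 0.064, 0.002], [0.064, -0.998, -0.001], [0.002, 0.001, -1.0]]
wrist_force: [-0.8, 1.7, 6.1]
gripper_width: 0.307
```

```bash
python3 g.py .5068 -.129 .08;  python3 - <<'E'
from h import *
p=optics.get_image("wrist"); cv2.imwrite("pics/w11.png",p["img"][:,:,::-1])
E
```

```text
17.65 pos [ 0.5519 -0.3291  0.0327] ang 0.0638 tilt [ 0.0018 -0.0012 -1.    ] d_tool [ -32.2 -202.5  -47.6] F [-0.8  1.7  6.1] g 0.307 q [-0.6   0.54  1.26  0.    1.34  0.91]
```

View pics/w11.png

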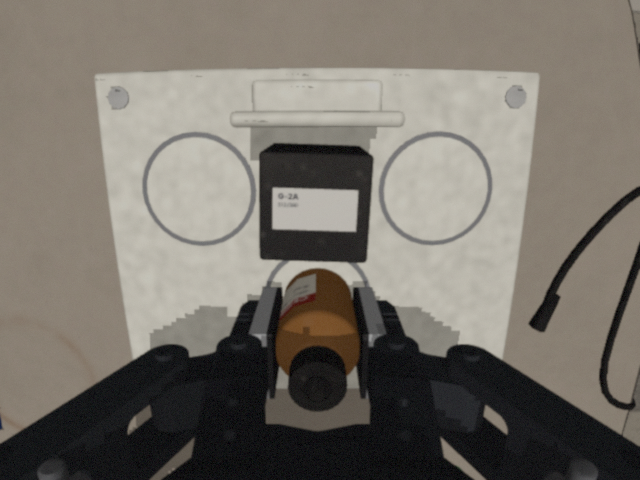

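Emit:
drive_tool --steps '[{"dp": [0, 0, -10], "twist": [0, 0, 0], "jaw": 1}, {"dp": [0, 0, -25], "twist": [0, 0, 0], "jaw": 1}, {"dp": [-5, -8, -25], "twist": [0, 0, 0], "jaw": 1}, {"dp": [-5, -30, 0], "twist": [0, 0, 0], "jaw": 1}, {"dp": [-5, -35, 0], "twist": [0, 0, 0], "jaw": 1}, {"dp": [-5, -35, 0], "twist": [0, 0, 0], "jaw": 1}, {"dp": [-5, -35, 0], "twist": [0, 0, 0], "jaw": 1}, {"dp": [-5, -35, 0], "twist": [0, 0, 0], "jaw": 1}, {"dp": [-2, -24, 20], "twist": [0, 0, 0], "jaw": 1}, {"dp": [0, 0, 25], "twist": [0, 0, 0], "jaw": 1}, {"dp": [0, 0, 0], "twist": [0, 0, 0], "jaw": 1}, {"dp": [0, 0, 0], "twist": [0, 0, 0], "jaw": 1}]'

```text
clock: 18.7
position: [0.5058, -0.1289, 0.0459]
eef_rot: [[0.998, 0.064, -0.003], [0.064, -0.998, 0.001], [-0.003, -0.001, -1.0]]
wrist_force: [0.5, 0.1, -0.3]
gripper_width: 0.301
```

```bash
python3 g.py .5068 -.129 .032;  python3 - <<'E'
from h import *
p=optics.get_image("wrist"); cv2.imwrite("pics/w12.png",p["img"][:,:,::-1])
E
```

```text
18.7 pos [ 0.5058 -0.1289  0.0459] ang 0.0642 tilt [-2.6e-03  5.0e-04 -1.0e+00] d_tool [ 1.1  0.1 13.9] F [ 0.5  0.1 -0.3] g 0.301 q [-0.32  0.22  1.64 -0.    1.28  1.19]
```

View pics/w12.png

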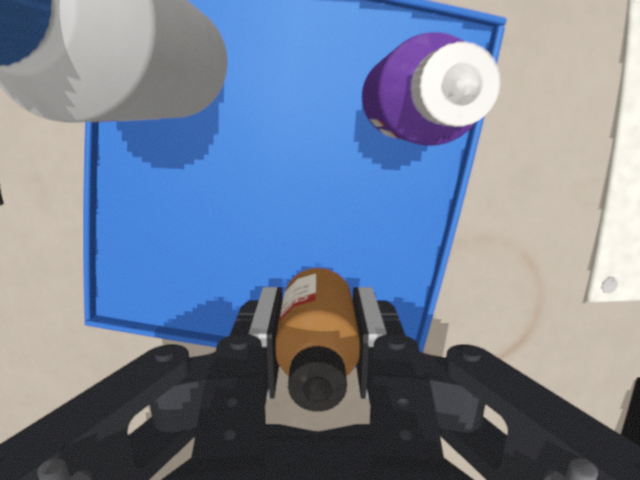

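Emit:
drive_tool --steps '[{"dp": [1, 0, 8], "twist": [0, 0, 0], "jaw": 1}, {"dp": [0, 0, 4], "twist": [0, 0, 0], "jaw": 1}, {"dp": [0, 0, 2], "twist": [0, 0, 0], "jaw": 1}, {"dp": [0, 0, 0], "twist": [0, 0, 0], "jaw": 1}, {"dp": [0, 0, 0], "twist": [0, 0, 0], "jaw": 1}]'

```text
clock: 19.17
position: [0.5076, -0.1293, 0.0324]
eef_rot: [[0.998, 0.063, -0.0], [0.063, -0.998, -0.0], [-0.0, 0.0, -1.0]]
wrist_force: [0.4, -0.5, 0.7]
gripper_width: 0.302
```

Emit:
drive_tool --steps '[{"dp": [0, 0, 0], "twist": [0, 0, 0], "jaw": 0.3}, {"dp": [0, 0, 0], "twist": [0, 0, 0], "jaw": 0.1}, {"dp": [0, 0, 0], "twist": [0, 0, 0], "jaw": -0.2}, {"dp": [0, 0, 0], "twist": [0, 0, 0], "jaw": -0.3}, {"dp": [0, 0, 0], "twist": [0, 0, 0], "jaw": -0.3}, {"dp": [0, 0, -10], "twist": [0, 0, 0], "jaw": -0.3}, {"dp": [0, 0, -30], "twist": [0, 0, 0], "jaw": -0.3}, {"dp": [0, 0, -35], "twist": [0, 0, 0], "jaw": -0.6}, {"dp": [5, 25, -10], "twist": [0, 0, 0], "jaw": -1}, {"dp": [20, 35, 0], "twist": [0, 0, 0], "jaw": -1}, {"dp": [20, 35, 0], "twist": [0, 0, 0], "jaw": -1}, {"dp": [20, 35, 0], "twist": [0, 0, 0], "jaw": -1}]'

```text
clock: 20.17
position: [0.5816, -0.2561, 0.119]
eef_rot: [[0.998, 0.064, 0.002], [0.064, -0.998, -0.001], [0.002, 0.001, -1.0]]
wrist_force: [0.2, 0.6, 0.5]
gripper_width: 0.998
```

Emit:
drive_tool --steps '[{"dp": [10, 35, 0], "twist": [0, 0, 0], "jaw": -1}, {"dp": [0, 30, 0], "twist": [0, 0, 0], "jaw": -1}, {"dp": [0, 0, 0], "twist": [0, 0, 0], "jaw": -1}, {"dp": [0, 0, 0], "twist": [0, 0, 0], "jaw": -1}, {"dp": [0, 0, 0], "twist": [0, 0, 0], "jaw": -1}]'

```text
clock: 20.58
position: [0.5948, -0.3184, 0.1176]
eef_rot: [[0.998, 0.064, 0.0], [0.064, -0.998, 0.0], [0.0, -0.0, -1.0]]
wrist_force: [0.2, 0.2, 0.3]
gripper_width: 0.999
```

```bash
python3 g.py .5962 -.3255 .1;  cat > st.py <<'E'
from h import *
import sys
p=optics.get_image("wrist"); cv2.imwrite(f"pics/{sys.argv[1]}.png",p["img"][:,:,::-1])
for n in ["stand","mat"]:
  for r in optics.silhouettes(n,p)[:1]:
    z={"stand":.004,"mat":.003}[n]
    c=max(cv2.findContours(r["mask"].astype(np.uint8),0,1)[0],key=cv2.contourArea)
    P=np.array([onz(p,q[0],z)[:2] for q in c]); print(n,r["confidence"],cv2.minAreaRect((P*1000).astype(np.float32)))
for r in optics.silhouettes("filter_cube",p):
    c=max(cv2.findContours(r["mask"].astype(np.uint8),0,1)[0],key=cv2.contourArea)
    print(np.round(r["at"]),r["confidence"],cv2.minAreaRect(c),cv2.boundingRect(c),onz(p,r["at"],.04))
g=cv2.GaussianBlur(cv2.cvtColor(p["img"],cv2.COLOR_RGB2GRAY),(3,3),0)
C=cv2.HoughCircles(g,cv2.HOUGH_GRADIENT,1,40,param1=80,param2=22,minRadius=20,maxRadius=50)
if C is not None:
    for q in C[0][:8]: print("circ",q,onz(p,q[:2],.004)[:2])
E
python3 st.py w13
```

```text
20.58 pos [ 0.5948 -0.3184  0.1176] ang 0.0638 tilt [ 0.e+00  4.e-04 -1.e+00] d_tool [ 1.   7.2 17.6] F [0.2 0.2 0.3] g 0.999 q [-0.55  0.54  1.07  0.    1.52  0.96]
stand 0.86 ((574.939697265625, -327.1513366699219), (130.8886260986328, 159.58998107910156), 3.4277522563934326)
[332. 252.] 0.84 ((331.47125244140625, 249.21885681152344), (62.19027328491211, 68.42528533935547), 2.2906100749969482) (300, 215, 64, 70) [ 0.59927444 -0.32540923  0.04      ]
[308. 418.] 0.71 ((301.5, 421.5), (17.0, 59.0), 90.0) (272, 413, 60, 18) [ 0.49539724 -0.31873207  0.04      ]
[305.  33.] 0.63 ((304.6061706542969, 25.866432189941406), (97.6574935913086, 98.7333755493164), 24.443954467773438) (246, 0, 122, 89) [ 0.70112524 -0.30564835  0.04      ]
circ [255.5 237.5  33. ] [ 0.59310306 -0.28152427]
circ [403.5 234.5  33.3] [ 0.60055737 -0.36878761]
circ [329.5 299.5  32.9] [ 0.55595265 -0.3281125 ]
circ [ 27.5 347.5  23.6] [ 0.5037733  -0.12441898]
circ [ 48.5 239.5  28.2] [ 0.58337734 -0.15189046]
circ [413.5 438.5  21.8] [ 0.45045496 -0.39603617]
```

View pics/w13.png

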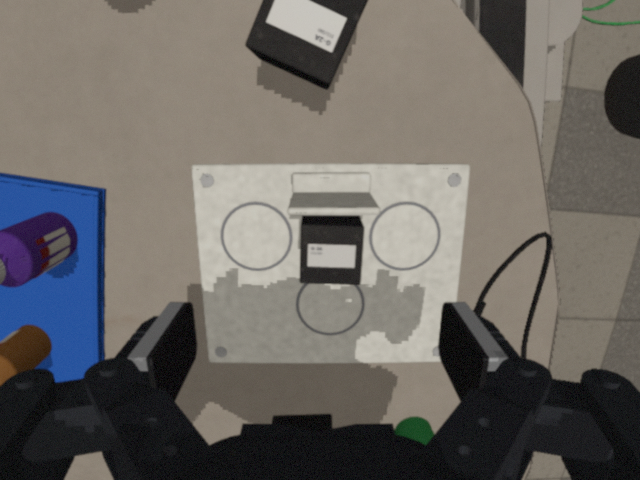

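Emit:
drive_tool --steps '[{"dp": [2, 7, 20], "twist": [0, 0, 0.035], "jaw": -1}, {"dp": [0, 0, 25], "twist": [0, 0, 0], "jaw": -1}, {"dp": [0, 0, 10], "twist": [0, 0, 0], "jaw": -1}, {"dp": [0, 0, 0], "twist": [0, 0, 0], "jaw": -1}, {"dp": [0, 0, 0], "twist": [0, 0, 0], "jaw": -1}]'

```text
clock: 21.2
position: [0.5972, -0.3252, 0.0624]
eef_rot: [[1.0, 0.03, -0.001], [0.03, -1.0, 0.0], [-0.001, -0.001, -1.0]]
wrist_force: [0.1, -0.2, 0.9]
gripper_width: 1.0
```

```bash
python3 g.py .5965 -.3255 .027
python3 - <<'E'
from h import *
p=optics.get_image("wrist"); cv2.imwrite("pics/w14.png",p["img"][:,:,::-1])
E
```

```text
21.2 pos [ 0.5972 -0.3252  0.0624] ang 0.0295 tilt [-8.e-04  5.e-04 -1.e+00] d_tool [-0.7  0.3 35.4] F [ 0.1 -0.2  0.9] g 1.0 q [-0.55  0.61  1.1  -0.    1.44  0.99]
```

View pics/w14.png

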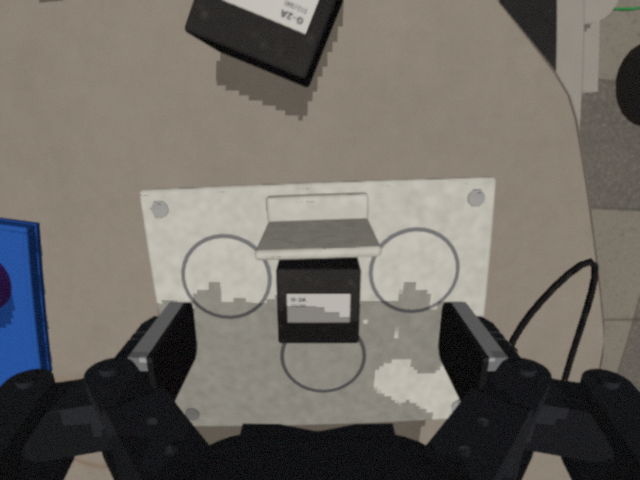

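Emit:
drive_tool --steps '[{"dp": [-1, 0, 18], "twist": [0, 0, 0], "jaw": -1}, {"dp": [0, 0, 15], "twist": [0, 0, 0], "jaw": -1}, {"dp": [0, 0, 2], "twist": [0, 0, 0], "jaw": -1}, {"dp": [0, 0, 0], "twist": [0, 0, 0], "jaw": -0.6}, {"dp": [0, 0, 0], "twist": [0, 0, 0], "jaw": -0.2}, {"dp": [0, 0, 0], "twist": [0, 0, 0], "jaw": 0.1}, {"dp": [0, 0, 0], "twist": [0, 0, 0], "jaw": 0.3}, {"dp": [0, 0, 0], "twist": [0, 0, 0], "jaw": 0.6}, {"dp": [0, 0, 0], "twist": [0, 0, 0], "jaw": 1}, {"dp": [0, 0, 0], "twist": [0, 0, 0], "jaw": 1}, {"dp": [0, 0, 0], "twist": [0, 0, 0], "jaw": 1}, {"dp": [0, 0, 0], "twist": [0, 0, 0], "jaw": 1}]' --squeeze 30

```text
clock: 22.25
position: [0.5967, -0.3261, 0.0285]
eef_rot: [[1.0, 0.029, 0.002], [0.029, -1.0, -0.001], [0.002, 0.001, -1.0]]
wrist_force: [-0.1, 0.3, 5.5]
gripper_width: 0.369
```

```bash
python3 g.py .561 .0525 .15
python3 - <<'E'
from h import *
p=optics.get_image("wrist"); cv2.imwrite("pics/w15.png",p["img"][:,:,::-1])
E
```

```text
22.25 pos [ 0.5967 -0.3261  0.0285] ang 0.0288 tilt [ 0.0016 -0.0011 -1.    ] d_tool [ -24.6 -379.4 -122. ] F [-0.1  0.3  5.5] g 0.369 q [-0.55  0.64  1.12 -0.    1.38  0.99]
```

View pics/w15.png

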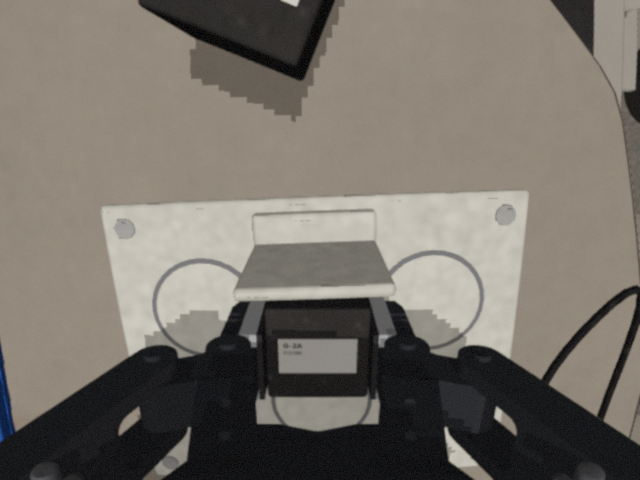

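Run:
```python
import cv2
t=cv2.imread("pics/top0.png")[130:370,0:330]; s=cv2.imread("pics/scene0.png")[0:480,0:320]
cv2.imwrite("pics/t0c.png",cv2.resize(t,None,fx=2.4,fy=2.4)); cv2.imwrite("pics/s0c.png",cv2.resize(s,None,fx=1.24,fy=1.24))
```

```text
(no output)
```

View pics/t0c.png

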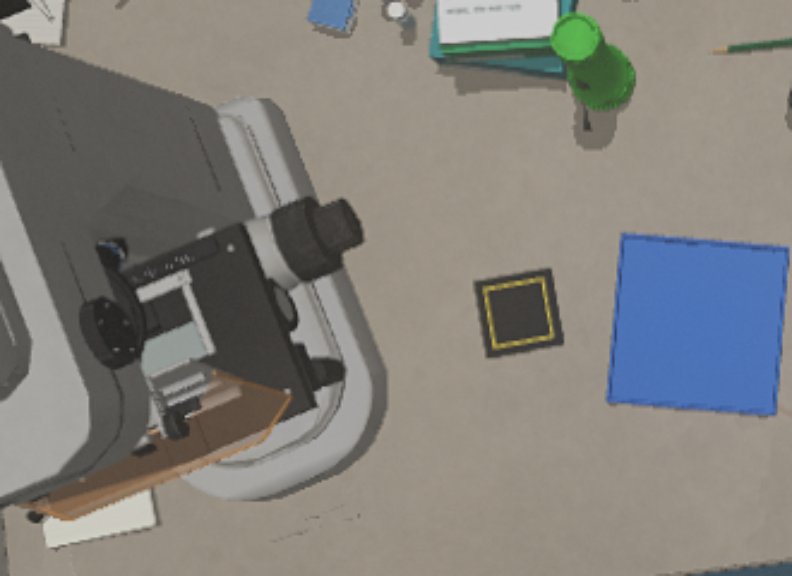

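View pics/s0c.png

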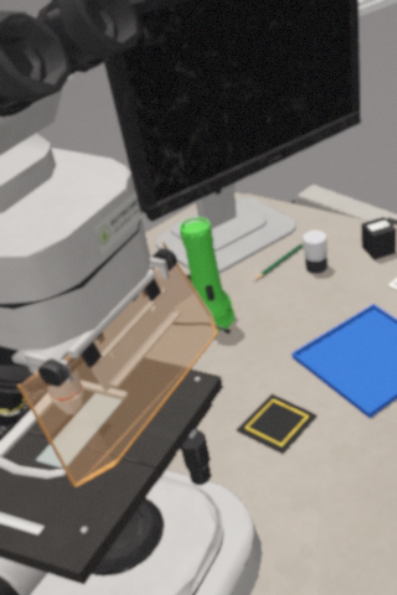

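Emit:
drive_tool --steps '[{"dp": [0, 0, -10], "twist": [0, 0, 0], "jaw": 1}, {"dp": [0, 0, -25], "twist": [0, 0, 0], "jaw": 1}, {"dp": [0, 0, -35], "twist": [0, 0, 0], "jaw": 1}, {"dp": [0, 0, -35], "twist": [0, 0, 0], "jaw": 1}, {"dp": [0, -10, -35], "twist": [0, 0, 0], "jaw": 1}, {"dp": [-5, -30, 0], "twist": [0, 0, 0], "jaw": 1}, {"dp": [-5, -35, 0], "twist": [0, 0, 0], "jaw": 1}, {"dp": [-5, -35, 0], "twist": [0, 0, 0], "jaw": 1}, {"dp": [-5, -35, 0], "twist": [0, 0, 0], "jaw": 1}, {"dp": [-4, -35, 0], "twist": [0, 0, 0], "jaw": 1}, {"dp": [0, -35, 0], "twist": [0, 0, 0], "jaw": 1}, {"dp": [0, -35, 0], "twist": [0, 0, 0], "jaw": 1}]'

```text
clock: 23.3
position: [0.5642, -0.0749, 0.1674]
eef_rot: [[1.0, 0.029, -0.001], [0.029, -1.0, 0.0], [-0.001, -0.0, -1.0]]
wrist_force: [0.6, 0.2, -1.3]
gripper_width: 0.366
```

Emit:
drive_tool --steps '[{"dp": [0, -35, 0], "twist": [0, 0, 0], "jaw": 1}, {"dp": [0, -35, 0], "twist": [0, 0, 0], "jaw": 1}, {"dp": [0, -35, 0], "twist": [0, 0, 0], "jaw": 1}, {"dp": [0, -15, 0], "twist": [0, 0, -0.06], "jaw": 1}, {"dp": [0, -5, 0], "twist": [0, 0, -0.066], "jaw": 1}, {"dp": [0, 0, 0], "twist": [0, 0, 0], "jaw": 1}, {"dp": [0, 0, 0], "twist": [0, 0, 0], "jaw": 1}, {"dp": [0, 0, 0], "twist": [0, 0, 0], "jaw": 1}]'

```text
clock: 23.97
position: [0.5611, 0.0477, 0.1672]
eef_rot: [[0.988, 0.152, -0.0], [0.152, -0.988, -0.0], [-0.0, 0.0, -1.0]]
wrist_force: [-0.1, -0.4, -1.5]
gripper_width: 0.37
```

```bash
python3 g.py .561 .0525 .07
python3 - <<'E'
from h import *
p=optics.get_image("wrist"); cv2.imwrite("pics/w16.png",p["img"][:,:,::-1])
for r in optics.silhouettes("mat",p)[:2]:
    c=max(cv2.findContours(r["mask"].astype(np.uint8),0,1)[0],key=cv2.contourArea)
    P=np.array([onz(p,q[0],.003)[:2] for q in c]); print(r["confidence"],cv2.minAreaRect((P*1000).astype(np.float32)))
p=optics.get_image("top"); cv2.imwrite("pics/t16.png",p["img"][:,:,::-1])
E
```

```text
23.97 pos [0.5611 0.0477 0.1672] ang 0.1523 tilt [-4.e-04 -3.e-04 -1.e+00] d_tool [ 0.7 -4.8 97.2] F [-0.1 -0.4 -1.5] g 0.37 q [ 0.02  0.2   1.41 -0.    1.54  1.44]
0.62 ((562.2926025390625, 51.42148208618164), (71.32484436035156, 71.86853790283203), 9.348611831665039)
```

View pics/w16.png

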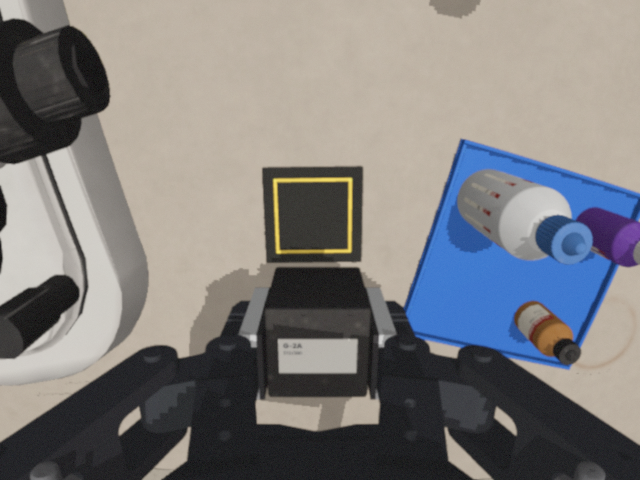

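View pics/t16.png

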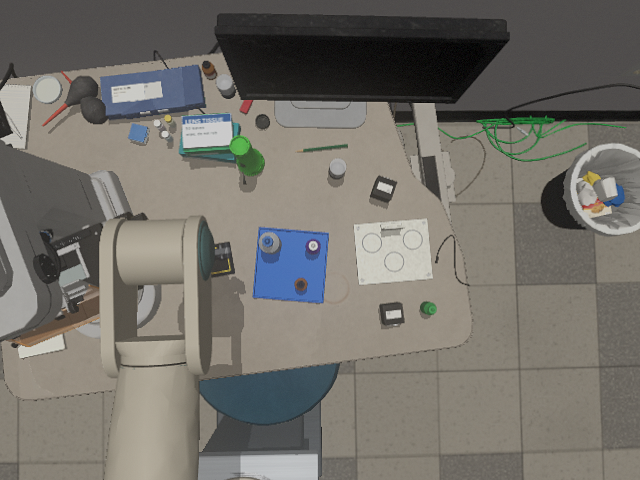

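Emit:
drive_tool --steps '[{"dp": [1, -4, 15], "twist": [0, 0, 0], "jaw": 1}, {"dp": [0, 0, 25], "twist": [0, 0, 0], "jaw": 1}, {"dp": [0, 0, 25], "twist": [0, 0, 0], "jaw": 1}, {"dp": [0, 0, 25], "twist": [0, 0, 0], "jaw": 1}, {"dp": [0, 0, 20], "twist": [0, 0, 0], "jaw": 1}, {"dp": [0, 0, 10], "twist": [0, 0, 0], "jaw": 1}, {"dp": [0, 0, 0], "twist": [0, 0, 0], "jaw": 1}, {"dp": [0, 0, 0], "twist": [0, 0, 0], "jaw": 1}, {"dp": [0, 0, 0], "twist": [0, 0, 0], "jaw": 1}]'

```text
clock: 24.87
position: [0.5626, 0.0523, 0.0491]
eef_rot: [[0.988, 0.154, 0.003], [0.154, -0.988, -0.0], [0.003, 0.0, -1.0]]
wrist_force: [0.5, -0.2, -0.7]
gripper_width: 0.368
```

```bash
python3 g.py .5615 .0522 .0275
python3 - <<'E'
from h import *
p=optics.get_image("wrist"); cv2.imwrite("pics/w17.png",p["img"][:,:,::-1])
p=optics.get_image("scene"); cv2.imwrite("pics/s17.png",p["img"][:,:,::-1])
E
```

```text
24.87 pos [0.5626 0.0523 0.0491] ang 0.1544 tilt [ 0.0028 -0.     -1.    ] d_tool [-1.1 -0.1 21.6] F [ 0.5 -0.2 -0.7] g 0.368 q [ 0.03  0.32  1.51 -0.    1.31  1.44]
```

View pics/w17.png

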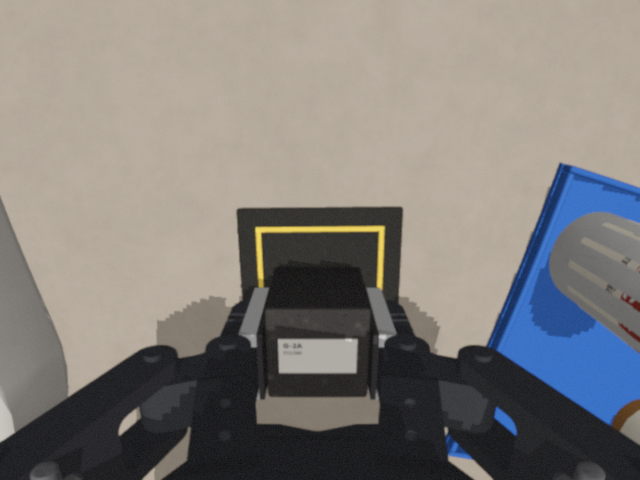

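View pics/s17.png

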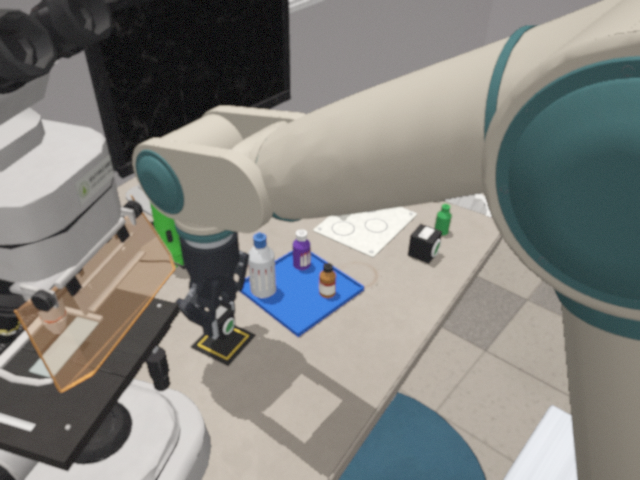

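Emit:
drive_tool --steps '[{"dp": [-1, 0.5, 10], "twist": [0, 0, 0], "jaw": 1}, {"dp": [0, 0, 7], "twist": [0, 0, 0], "jaw": 1}, {"dp": [0, 0, 3], "twist": [0, 0, 0], "jaw": 1}, {"dp": [0, 0, 1.5], "twist": [0, 0, 0], "jaw": 1}, {"dp": [0, 0, 0], "twist": [0, 0, 0], "jaw": 1}, {"dp": [0, 0, 0], "twist": [0, 0, 0], "jaw": 1}]'

```text
clock: 25.47
position: [0.5602, 0.0517, 0.0273]
eef_rot: [[0.988, 0.154, -0.002], [0.154, -0.988, -0.0], [-0.002, 0.0, -1.0]]
wrist_force: [-11.7, -1.1, 17.0]
gripper_width: 0.367
```

Emit:
drive_tool --steps '[{"dp": [0, 0, 0], "twist": [0, 0, 0], "jaw": 0.2}, {"dp": [0, 0, 0], "twist": [0, 0, 0], "jaw": 0}, {"dp": [0, 0, 0], "twist": [0, 0, 0], "jaw": -0.3}, {"dp": [0, 0, 0], "twist": [0, 0, 0], "jaw": -0.5}, {"dp": [0, 0, 0], "twist": [0, 0, 0], "jaw": -0.5}, {"dp": [0, 0, -10], "twist": [0, 0, 0], "jaw": -0.5}, {"dp": [0, 0, -30], "twist": [0, 0, 0], "jaw": -0.5}, {"dp": [0, 0, -35], "twist": [0, 0, 0], "jaw": -0.5}, {"dp": [0, 0, -35], "twist": [0, 0, 0], "jaw": -0.5}, {"dp": [0, 0, -30], "twist": [0, 0, 0], "jaw": -0.5}, {"dp": [0, 0, 0], "twist": [0, 0, 0], "jaw": -0.5}, {"dp": [0, 0, 0], "twist": [0, 0, 0], "jaw": -0.5}]'

```text
clock: 26.47
position: [0.5617, 0.0519, 0.1689]
eef_rot: [[0.988, 0.154, 0.006], [0.154, -0.988, 0.0], [0.005, 0.001, -1.0]]
wrist_force: [-0.9, -0.5, -0.1]
gripper_width: 0.755
```

```bash
python3 g.py .5076 -.1293 .1
python3 - <<'E'
from h import *
p=optics.get_image("wrist"); cv2.imwrite("pics/w18.png",p["img"][:,:,::-1])
for n,z in [("filter_cube",.003),("mat",0)]:
  for r in optics.tip_of(n,p)[:2]: print(n,r,onz(p,r["at"],z))
E
```

```text
26.47 pos [0.5617 0.0519 0.1689] ang 0.1548 tilt [ 0.0055  0.     -1.    ] d_tool [-81.8 170.6  68.6] F [-0.9 -0.5 -0.1] g 0.755 q [ 0.03  0.2   1.41 -0.    1.53  1.44]
filter_cube {'at': [314.3, 221.2], 'confidence': 0.93} [0.5594057  0.05371871 0.003     ]
```

View pics/w18.png

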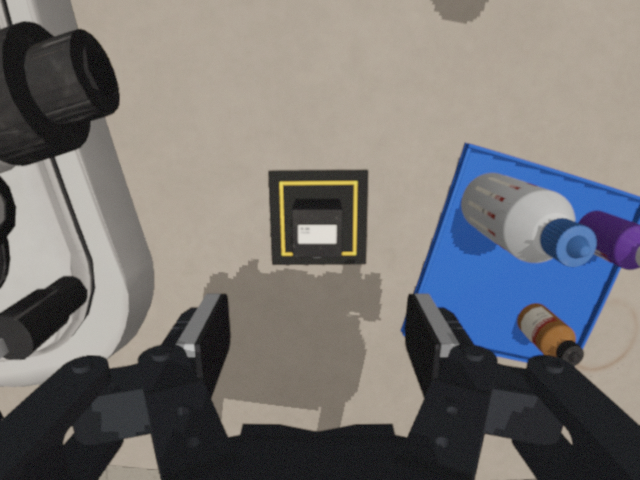

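Run:
```python
from h import *
p=optics.get_image("wrist")
I=p["img"]; cv2.imwrite("pics/w19.png",cv2.resize(I[150:290,240:400,::-1],None,fx=4,fy=4,interpolation=cv2.INTER_NEAREST))
for r in optics.silhouettes("filter_cube",p)[:1]:
    m=r["mask"]; ys,xs=np.where(m); print(xs.min(),xs.max(),ys.min(),ys.max())
for uv,z in [((269,170),.003),((367,170),.003),((369,263),.003),((272,264),.003)]: print(onz(p,uv,z))
a=.1548
R=np.array([[np.cos(a),-np.sin(a),0],[np.sin(a),np.cos(a),0],[0,0,1]])
for o in [(.5608,.0522)]:
    V=np.array([[x,y,z] for z in(0,.036) for x in(-.015,.017) for y in(-.016,.016)])
    print(np.round(proj(p,V@R.T+[o[0],o[1],.003])))
    M=np.array([[x,y,0] for x in(-.027,.027) for y in(-.027,.027)]); print(np.round(proj(p,M@R.T+[.5612,.0522,.003])))
```

```text
291 343 195 255
[0.58829531 0.0896893  0.003     ]
[0.59858742 0.02386516 0.003     ]
[0.53270228 0.00987286 0.003     ]
[0.52110284 0.07915885 0.003     ]
[[340. 238.]
 [295. 238.]
 [340. 193.]
 [294. 193.]
 [343. 254.]
 [292. 254.]
 [344. 204.]
 [291. 204.]]
[[355. 253.]
 [280. 253.]
 [357. 178.]
 [278. 178.]]
```

View pics/w19.png

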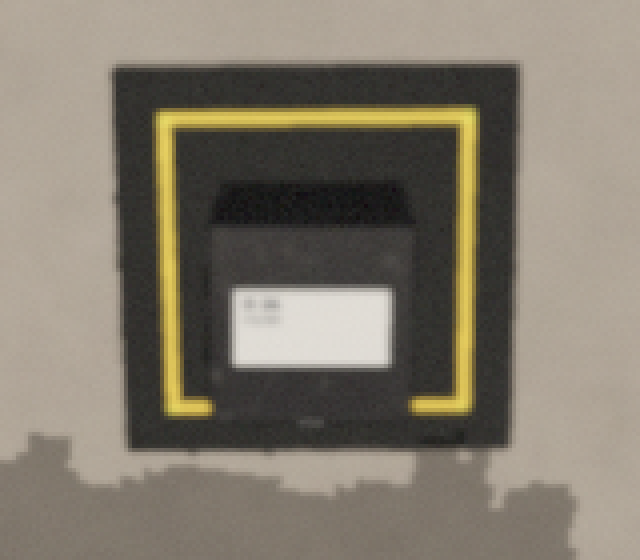

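Emit:
drive_tool --steps '[{"dp": [0, 0, 0], "twist": [0, 0, 0.091], "jaw": -0.4}, {"dp": [-15, 20, 0], "twist": [0, 0, 0], "jaw": -0.4}, {"dp": [-20, 30, 0], "twist": [0, 0, 0], "jaw": -0.4}, {"dp": [-20, 35, 0], "twist": [0, 0, 0], "jaw": -0.4}, {"dp": [-10, 35, 0], "twist": [0, 0, 0], "jaw": -0.4}, {"dp": [0, 35, 0], "twist": [0, 0, 0], "jaw": -0.4}, {"dp": [0, 22, 15], "twist": [0, 0, 0], "jaw": -0.4}, {"dp": [0, 0, 30], "twist": [0, 0, 0], "jaw": -0.4}, {"dp": [0, 0, 25], "twist": [0, 0, 0], "jaw": -0.4}, {"dp": [0, 0, 0], "twist": [0, 0, 0], "jaw": -0.4}, {"dp": [0, 0, 0], "twist": [0, 0, 0], "jaw": -0.4}, {"dp": [0, 0, 0], "twist": [0, 0, 0], "jaw": -0.4}]'

```text
clock: 27.72
position: [0.5076, -0.1289, 0.097]
eef_rot: [[0.998, 0.064, 0.001], [0.064, -0.998, -0.0], [0.001, 0.001, -1.0]]
wrist_force: [0.2, 0.3, 1.0]
gripper_width: 0.7
```

```bash
python3 g.py .5076 -.1293 .0324
python3 - <<'E'
from h import *
p=optics.get_image("wrist"); cv2.imwrite("pics/w20.png",p["img"][:,:,::-1])
E
```

```text
27.72 pos [ 0.5076 -0.1289  0.097 ] ang 0.0642 tilt [ 1.1e-03 -5.0e-04 -1.0e+00] d_tool [-0.1  0.3 64.6] F [0.2 0.3 1. ] g 0.7 q [-0.32  0.15  1.6  -0.    1.38  1.19]
```

View pics/w20.png

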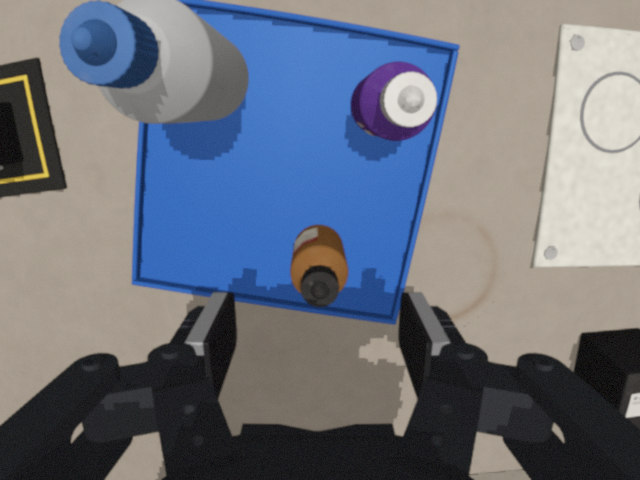

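Emit:
drive_tool --steps '[{"dp": [0, 0, 15], "twist": [0, 0, 0], "jaw": -0.4}, {"dp": [0, 0, 25], "twist": [0, 0, 0], "jaw": -0.4}, {"dp": [0, 0, 20], "twist": [0, 0, 0], "jaw": -0.4}, {"dp": [0, 0, 4], "twist": [0, 0, 0], "jaw": -0.4}, {"dp": [0, 0, 0], "twist": [0, 0, 0], "jaw": -0.4}, {"dp": [0, 0, 0], "twist": [0, 0, 0], "jaw": 0}, {"dp": [0, 0, 0], "twist": [0, 0, 0], "jaw": 0.3}, {"dp": [0, 0, 0], "twist": [0, 0, 0], "jaw": 0.5}, {"dp": [0, 0, 0], "twist": [0, 0, 0], "jaw": 1}, {"dp": [0, 0, 0], "twist": [0, 0, 0], "jaw": 1}, {"dp": [0, 0, 0], "twist": [0, 0, 0], "jaw": 1}, {"dp": [0, 0, 0], "twist": [0, 0, 0], "jaw": 1}]' --squeeze 22

```text
clock: 28.77
position: [0.5082, -0.1293, 0.0337]
eef_rot: [[0.998, 0.064, 0.003], [0.064, -0.998, -0.001], [0.003, 0.001, -1.0]]
wrist_force: [-0.1, 0.4, 6.5]
gripper_width: 0.305
```

```bash
python3 g.py .5519 -.3291 .0327
```

```text
28.77 pos [ 0.5082 -0.1293  0.0337] ang 0.0638 tilt [ 0.0032 -0.001  -1.    ] d_tool [ 30.9 202.1   1.4] F [-0.1  0.4  6.5] g 0.305 q [-0.32  0.24  1.65  0.    1.25  1.19]
```

Emit:
drive_tool --steps '[{"dp": [0, 0, -10], "twist": [0, 0, 0], "jaw": 1}, {"dp": [0, 0, -25], "twist": [0, 0, 0], "jaw": 1}, {"dp": [0, 7, -25], "twist": [0, 0, 0], "jaw": 1}, {"dp": [5, 30, 0], "twist": [0, 0, 0], "jaw": 1}, {"dp": [5, 35, 0], "twist": [0, 0, 0], "jaw": 1}, {"dp": [5, 35, 0], "twist": [0, 0, 0], "jaw": 1}, {"dp": [5, 35, 0], "twist": [0, 0, 0], "jaw": 1}, {"dp": [5, 35, 0], "twist": [0, 0, 0], "jaw": 1}, {"dp": [6, 25, 20], "twist": [0, 0, 0], "jaw": 1}, {"dp": [0, 0, 25], "twist": [0, 0, 0], "jaw": 1}, {"dp": [0, 0, 0], "twist": [0, 0, 0], "jaw": 1}, {"dp": [0, 0, 0], "twist": [0, 0, 0], "jaw": 1}]'

```text
clock: 29.77
position: [0.5498, -0.3278, 0.0457]
eef_rot: [[0.998, 0.064, -0.003], [0.064, -0.998, 0.002], [-0.003, -0.003, -1.0]]
wrist_force: [-0.2, -0.6, 0.3]
gripper_width: 0.301
```

```bash
python3 g.py .5525 -.3291 .0347
python3 - <<'E'
from h import *
p=optics.get_image("wrist"); cv2.imwrite("pics/w21.png",p["img"][:,:,::-1])
E
```

```text
29.77 pos [ 0.5498 -0.3278  0.0457] ang 0.0636 tilt [-0.0033  0.0024 -1.    ] d_tool [ 2.6  1.5 11. ] F [-0.2 -0.6  0.3] g 0.301 q [-0.6   0.52  1.25  0.    1.37  0.91]
```

View pics/w21.png

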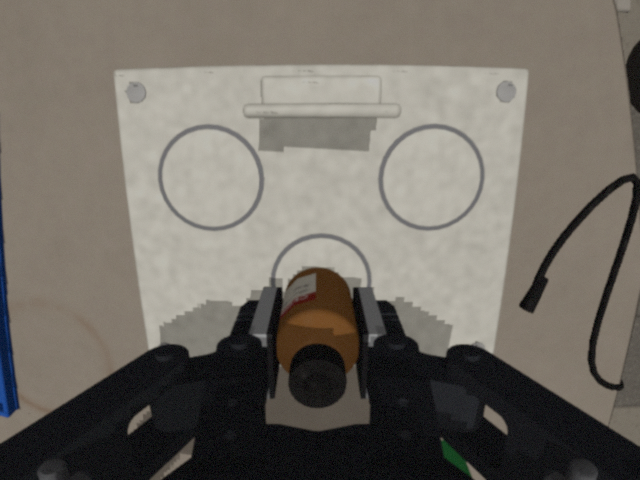

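Emit:
drive_tool --steps '[{"dp": [2, 1.5, 6], "twist": [0, 0, 0], "jaw": 1}, {"dp": [0, 0, 0], "twist": [0, 0, 0], "jaw": 1}, {"dp": [0, 0, 0], "twist": [0, 0, 0], "jaw": 1}, {"dp": [0, 0, 0], "twist": [0, 0, 0], "jaw": 1}]'

```text
clock: 30.15
position: [0.5533, -0.3297, 0.0417]
eef_rot: [[0.998, 0.064, 0.001], [0.064, -0.998, -0.001], [0.001, 0.001, -1.0]]
wrist_force: [0.4, 0.3, -0.4]
gripper_width: 0.301
```

```bash
python3 g.py .5525 -.3291 .0347
```

```text
30.15 pos [ 0.5533 -0.3297  0.0417] ang 0.0644 tilt [ 1.e-03 -7.e-04 -1.e+00] d_tool [-0.8 -0.7  7. ] F [ 0.4  0.3 -0.4] g 0.301 q [-0.59  0.53  1.25 -0.    1.36  0.91]
```

Emit:
drive_tool --steps '[{"dp": [-0.5, -0.5, 4], "twist": [0, 0, 0], "jaw": 1}, {"dp": [0, 0, 2], "twist": [0, 0, 0], "jaw": 1}, {"dp": [0, 0, 1], "twist": [0, 0, 0], "jaw": 1}, {"dp": [0, 0, 0], "twist": [0, 0, 0], "jaw": 1}, {"dp": [0, 0, 0], "twist": [0, 0, 0], "jaw": 1}, {"dp": [0, 0, 0], "twist": [0, 0, 0], "jaw": 1}]'

```text
clock: 30.65
position: [0.5525, -0.3294, 0.0348]
eef_rot: [[0.998, 0.064, 0.0], [0.064, -0.998, 0.0], [0.0, -0.0, -1.0]]
wrist_force: [-3.3, 2.3, 6.4]
gripper_width: 0.307
```

```bash
python3 g.py .5525 -.3291 .0347
python3 - <<'E'
from h import *
p=optics.get_image("wrist"); cv2.imwrite("pics/w22.png",p["img"][:,:,::-1])
E
```

```text
30.65 pos [ 0.5525 -0.3294  0.0348] ang 0.0639 tilt [ 2.e-04  0.e+00 -1.e+00] d_tool [ 0.  -0.3  0.1] F [-3.3  2.3  6.4] g 0.307 q [-0.6   0.54  1.25  0.    1.35  0.91]
```

View pics/w22.png

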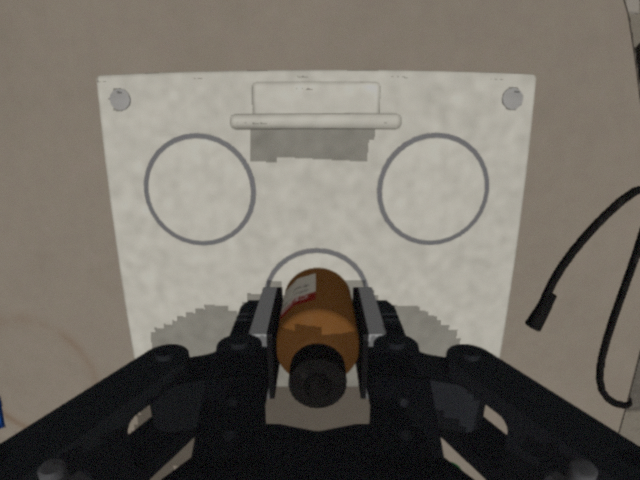

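Emit:
drive_tool --steps '[{"dp": [0, 0, 0], "twist": [0, 0, 0], "jaw": 0.3}, {"dp": [0, 0, 0], "twist": [0, 0, 0], "jaw": 0.1}, {"dp": [0, 0, 0], "twist": [0, 0, 0], "jaw": -0.2}, {"dp": [0, 0, 0], "twist": [0, 0, 0], "jaw": -0.4}, {"dp": [0, 0, 0], "twist": [0, 0, 0], "jaw": -0.4}, {"dp": [0, 0, -10], "twist": [0, 0, 0], "jaw": -0.4}, {"dp": [0, 0, -30], "twist": [0, 0, 0], "jaw": -0.4}, {"dp": [0, 0, -40], "twist": [0, 0, 0], "jaw": -0.4}, {"dp": [0, 0, -40], "twist": [0, 0, 0], "jaw": -0.4}, {"dp": [0, 0, 0], "twist": [0, 0, 0], "jaw": -0.4}, {"dp": [0, 0, 0], "twist": [0, 0, 0], "jaw": -0.4}]'

```text
clock: 31.62
position: [0.5538, -0.3304, 0.1587]
eef_rot: [[0.998, 0.064, 0.007], [0.064, -0.998, -0.005], [0.006, 0.005, -1.0]]
wrist_force: [-0.8, 1.0, -0.5]
gripper_width: 0.701
```

```bash
python3 g.py .5843 -.1561 .15; python3 st.py w23
```

```text
31.62 pos [ 0.5538 -0.3304  0.1587] ang 0.0639 tilt [ 0.0066 -0.0046 -1.    ] d_tool [  41.5 -172.     8.1] F [-0.8  1.  -0.5] g 0.701 q [-0.6   0.43  1.15 -0.    1.56  0.91]
stand 0.71 ((574.4885864257812, -327.2335205078125), (129.51573181152344, 159.47671508789062), 3.6848232746124268)
[288. 376.] 0.56 ((287.6156005859375, 376.8916931152344), (84.99687957763672, 63.1097297668457), 88.49256896972656) (256, 334, 64, 87) [ 0.45519107 -0.31753116  0.04      ]
circ [379.5 159.5  32.1] [ 0.59938307 -0.36917187]
circ [247.5 159.5  29.3] [ 0.59387097 -0.28208251]
circ [313.5 224.5  31.6] [ 0.55227522 -0.3283547 ]
circ [ 60.5 164.5  25.2] [ 0.58416967 -0.15220226]
circ [517.5 277.5  26.1] [ 0.5217459  -0.48000749]
```

View pics/w23.png

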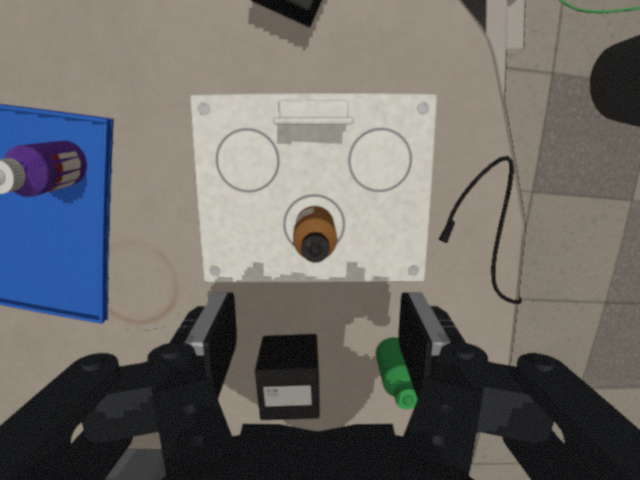

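Emit:
drive_tool --steps '[{"dp": [5, -20, 0], "twist": [0, 0, 0], "jaw": -0.4}, {"dp": [9, -35, 0], "twist": [0, 0, 0], "jaw": -0.4}, {"dp": [9, -35, 0], "twist": [0, 0, 0], "jaw": -0.4}, {"dp": [9, -35, 0], "twist": [0, 0, 0], "jaw": -0.4}, {"dp": [9, -35, 0], "twist": [0, 0, 0], "jaw": -0.4}, {"dp": [2, -12, 0], "twist": [0, 0, -0.12], "jaw": -0.4}, {"dp": [0, 0, 0], "twist": [0, 0, -0.12], "jaw": -0.4}, {"dp": [0, 0, 0], "twist": [0, 0, -0.12], "jaw": -0.4}, {"dp": [0, 0, 0], "twist": [0, 0, -0.12], "jaw": -0.4}, {"dp": [0, 0, 0], "twist": [0, 0, -0.12], "jaw": -0.4}, {"dp": [0, 0, 0], "twist": [0, 0, -0.12], "jaw": -0.4}, {"dp": [0, 0, 0], "twist": [0, 0, -0.12], "jaw": -0.4}]'

```text
clock: 32.82
position: [0.5837, -0.1548, 0.1521]
eef_rot: [[0.614, 0.789, -0.003], [0.789, -0.614, 0.001], [-0.001, -0.003, -1.0]]
wrist_force: [0.5, -1.1, 0.3]
gripper_width: 0.7
```

Emit:
drive_tool --steps '[{"dp": [0, 0, 0], "twist": [0, 0, -0.12], "jaw": -0.4}, {"dp": [0, 0, 0], "twist": [0, 0, -0.12], "jaw": -0.4}, {"dp": [0, 0, 0], "twist": [0, 0, -0.12], "jaw": -0.4}, {"dp": [0, 0, 0], "twist": [0, 0, -0.12], "jaw": -0.4}, {"dp": [0, 0, 0], "twist": [0, 0, -0.12], "jaw": -0.4}, {"dp": [0, 0, 0], "twist": [0, 0, -0.12], "jaw": -0.4}, {"dp": [0, 0, 0], "twist": [0, 0, 0], "jaw": -0.4}, {"dp": [0, 0, 0], "twist": [0, 0, 0], "jaw": -0.4}, {"dp": [0, 0, 0], "twist": [0, 0, 0], "jaw": -0.4}]'

```text
clock: 33.57
position: [0.584, -0.155, 0.153]
eef_rot: [[-0.049, 0.999, -0.001], [0.999, 0.049, 0.0], [0.0, -0.001, -1.0]]
wrist_force: [-0.1, -0.9, -0.5]
gripper_width: 0.698
```

```bash
python3 g.py .5843 -.1561 .1
python3 - <<'E'
from h import *
p=optics.get_image("wrist"); cv2.imwrite("pics/w24.png",p["img"][:,:,::-1])
E
```

```text
33.57 pos [ 0.584 -0.155  0.153] ang 1.6203 tilt [-1.3e-03  3.0e-04 -1.0e+00] d_tool [-1.1  0.3 53. ] F [-0.1 -0.9 -0.5] g 0.698 q [-0.32  0.32  1.29 -0.    1.53 -0.37]
```

View pics/w24.png

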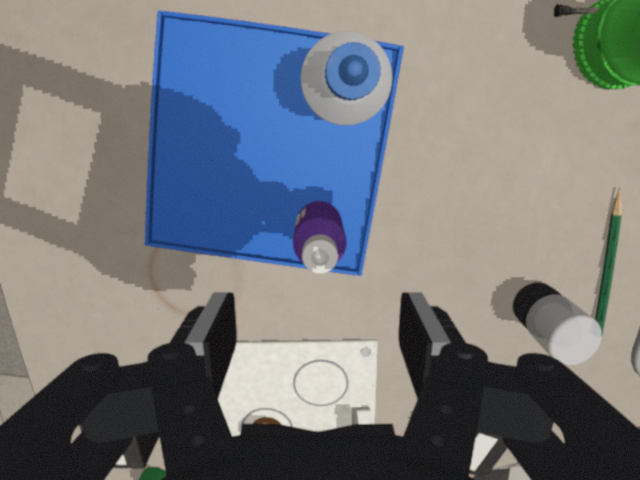

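Emit:
drive_tool --steps '[{"dp": [-1, 0, 20], "twist": [0, 0, -0.012], "jaw": -0.4}, {"dp": [0, 0, 30], "twist": [0, 0, 0], "jaw": -0.4}, {"dp": [0, 0, 30], "twist": [0, 0, 0], "jaw": -0.4}, {"dp": [0, 0, 25], "twist": [0, 0, 0], "jaw": -0.4}, {"dp": [0, 0, 10], "twist": [0, 0, 0], "jaw": -0.4}, {"dp": [0, 0, 0], "twist": [0, 0, 0], "jaw": -0.4}, {"dp": [0, 0, 0], "twist": [0, 0, 0], "jaw": -0.4}, {"dp": [0, 0, 0], "twist": [0, 0, 0], "jaw": -0.4}]'

```text
clock: 34.28
position: [0.5856, -0.1565, 0.0411]
eef_rot: [[-0.064, 0.998, 0.003], [0.998, 0.064, -0.001], [-0.001, 0.003, -1.0]]
wrist_force: [0.5, 0.3, -0.3]
gripper_width: 0.701
```

```bash
python3 g.py .5843 -.1561 .037
```

```text
34.28 pos [ 0.5856 -0.1565  0.0411] ang 1.6352 tilt [ 0.0034 -0.0012 -1.    ] d_tool [ 0.5 -1.3  4.1] F [ 0.5  0.3 -0.3] g 0.701 q [-0.32  0.44  1.38 -0.    1.32 -0.39]
```

Emit:
drive_tool --steps '[{"dp": [0.3, -0.5, 3], "twist": [0, 0, 0], "jaw": -0.4}, {"dp": [0, 0, 0], "twist": [0, 0, 0], "jaw": 0}, {"dp": [0, 0, 0], "twist": [0, 0, 0], "jaw": 0.2}, {"dp": [0, 0, 0], "twist": [0, 0, 0], "jaw": 0.5}, {"dp": [0, 0, 0], "twist": [0, 0, 0], "jaw": 1}, {"dp": [0, 0, 0], "twist": [0, 0, 0], "jaw": 1}, {"dp": [0, 0, 0], "twist": [0, 0, 0], "jaw": 1}, {"dp": [0, 0, 0], "twist": [0, 0, 0], "jaw": 1}]' --squeeze 25

```text
clock: 34.95
position: [0.5842, -0.1559, 0.0366]
eef_rot: [[-0.065, 0.998, 0.001], [0.998, 0.065, -0.0], [-0.001, 0.001, -1.0]]
wrist_force: [-1.0, 0.1, 5.9]
gripper_width: 0.354
```

```bash
python3 g.py .5932 -.2834 .09
```

```text
34.95 pos [ 0.5842 -0.1559  0.0366] ang 1.6358 tilt [ 1.1e-03 -4.0e-04 -1.0e+00] d_tool [-127.8    0.7  -53.4] F [-1.   0.1  5.9] g 0.354 q [-0.32  0.44  1.39 -0.    1.31 -0.39]
```

Emit:
drive_tool --steps '[{"dp": [0, 0, -10], "twist": [0, 0, 0], "jaw": 1}, {"dp": [0, 0, -25], "twist": [0, 0, 0], "jaw": 1}, {"dp": [-8, 0, -25], "twist": [0, 0, 0], "jaw": 1}, {"dp": [-25, 0, 0], "twist": [0, 0, 0], "jaw": 1}, {"dp": [-30, 0, 0], "twist": [0, 0, 0], "jaw": 1}, {"dp": [-30, 0, 0], "twist": [0, 0, 0], "jaw": 1}, {"dp": [-25, 0, 0], "twist": [0, 0, 0], "jaw": 1}, {"dp": [-10, 0, 15], "twist": [0, 0, 0], "jaw": 1}, {"dp": [0, 0, 20], "twist": [0, 0, 0], "jaw": 1}, {"dp": [0, 0, 10], "twist": [0, 0, 0], "jaw": 1}, {"dp": [0, 0, 0], "twist": [0, 0, 0], "jaw": 1}, {"dp": [0, 0, 0], "twist": [0, 0, 0], "jaw": 1}]'

```text
clock: 35.95
position: [0.5919, -0.2829, 0.0504]
eef_rot: [[-0.066, 0.998, -0.001], [0.998, 0.066, 0.001], [0.001, -0.001, -1.0]]
wrist_force: [-0.1, -0.5, 0.1]
gripper_width: 0.348
```

```bash
python3 g.py .5932 -.2834 .0376
```

```text
35.95 pos [ 0.5919 -0.2829  0.0504] ang 1.6364 tilt [-1.5e-03  8.0e-04 -1.0e+00] d_tool [-0.6  1.3 12.8] F [-0.1 -0.5  0.1] g 0.348 q [-0.5   0.56  1.2  -0.    1.39 -0.57]
```

Emit:
drive_tool --steps '[{"dp": [-0.3, 0.6, 6], "twist": [0, 0, 0], "jaw": 1}, {"dp": [0, 0, 3], "twist": [0, 0, 0], "jaw": 1}, {"dp": [0, 0, 0], "twist": [0, 0, 0], "jaw": 1}, {"dp": [0, 0, 0], "twist": [0, 0, 0], "jaw": 1}, {"dp": [0, 0, 0], "twist": [0, 0, 0], "jaw": 1}]'

```text
clock: 36.37
position: [0.593, -0.2838, 0.0423]
eef_rot: [[-0.065, 0.998, 0.001], [0.998, 0.065, -0.0], [-0.0, 0.001, -1.0]]
wrist_force: [-0.3, 0.5, -0.4]
gripper_width: 0.348
```

```bash
python3 g.py .5932 -.2834 .0376
python3 - <<'E'
from h import *
p=optics.get_image("wrist"); cv2.imwrite("pics/w25.png",p["img"][:,:,::-1])
E
```

```text
36.37 pos [ 0.593  -0.2838  0.0423] ang 1.636 tilt [ 6.e-04 -4.e-04 -1.e+00] d_tool [0.4 0.2 4.7] F [-0.3  0.5 -0.4] g 0.348 q [-0.5   0.57  1.2  -0.    1.38 -0.57]
```

View pics/w25.png

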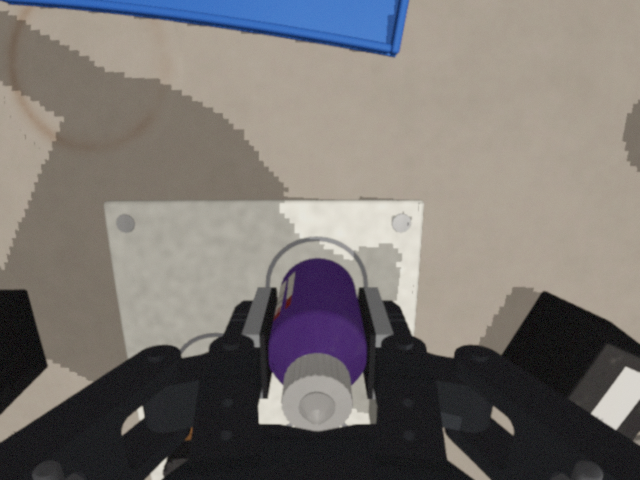

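Emit:
drive_tool --steps '[{"dp": [0, 0, 3], "twist": [0, 0, 0], "jaw": 1}, {"dp": [0, 0, 1.5], "twist": [0, 0, 0], "jaw": 1}, {"dp": [0, 0, 0.5], "twist": [0, 0, 0], "jaw": 1}, {"dp": [0, 0, 0], "twist": [0, 0, 0], "jaw": 1}, {"dp": [0, 0, 0], "twist": [0, 0, 0], "jaw": 1}]'

```text
clock: 36.83
position: [0.593, -0.2839, 0.0376]
eef_rot: [[-0.065, 0.998, 0.001], [0.998, 0.065, -0.0], [-0.0, 0.001, -1.0]]
wrist_force: [-1.4, 1.5, 6.1]
gripper_width: 0.35
```

Emit:
drive_tool --steps '[{"dp": [0, 0, 0], "twist": [0, 0, 0], "jaw": 0.2}, {"dp": [0, 0, 0], "twist": [0, 0, 0], "jaw": 0}, {"dp": [0, 0, 0], "twist": [0, 0, 0], "jaw": -0.3}, {"dp": [0, 0, 0], "twist": [0, 0, 0], "jaw": -0.4}, {"dp": [0, 0, 0], "twist": [0, 0, 0], "jaw": -0.4}, {"dp": [0, 0, -10], "twist": [0, 0, 0], "jaw": -0.4}, {"dp": [0, 0, -30], "twist": [0, 0, 0], "jaw": -0.4}, {"dp": [0, 0, -40], "twist": [0, 0, 0], "jaw": -0.6}, {"dp": [0, 0, -40], "twist": [0, 0, 0], "jaw": -0.8}, {"dp": [20, 2, -15], "twist": [0, 0, 0], "jaw": -0.8}, {"dp": [35, 2, 0], "twist": [0, 0, 0], "jaw": -0.8}, {"dp": [35, 2, 0], "twist": [0, 0, 0], "jaw": -0.8}]'

```text
clock: 37.83
position: [0.5934, -0.1937, 0.1748]
eef_rot: [[-0.063, 0.998, 0.004], [0.998, 0.063, -0.002], [-0.002, 0.004, -1.0]]
wrist_force: [0.1, -0.2, -0.2]
gripper_width: 0.897
```

Emit:
drive_tool --steps '[{"dp": [35, 2, 0], "twist": [0, 0, 0], "jaw": -0.8}, {"dp": [35, 2, 0], "twist": [0, 0, 0], "jaw": -0.8}, {"dp": [35, 2, 0], "twist": [0, 0, 0], "jaw": -0.8}, {"dp": [22, 1, 0], "twist": [0, 0, -0.004], "jaw": -0.8}, {"dp": [0, 0, 0], "twist": [0, 0, 0], "jaw": -0.8}, {"dp": [0, 0, 0], "twist": [0, 0, 0], "jaw": -0.8}, {"dp": [0, 0, 0], "twist": [0, 0, 0], "jaw": -0.8}]'

```text
clock: 38.42
position: [0.5918, -0.0671, 0.1724]
eef_rot: [[-0.069, 0.998, 0.001], [0.998, 0.069, -0.001], [-0.001, 0.001, -1.0]]
wrist_force: [-0.1, 0.8, -0.0]
gripper_width: 0.9
```

```bash
python3 g.py .5926 -.0668 .0734
python3 - <<'E'
from h import *
p=optics.get_image("wrist"); cv2.imwrite("pics/w26.png",p["img"][:,:,::-1])
p=optics.get_image("top"); cv2.imwrite("pics/t26.png",cv2.resize(p["img"][150:350,200:460,::-1],None,fx=3,fy=3))
E
```

```text
38.42 pos [ 0.5918 -0.0671  0.1724] ang 1.6395 tilt [ 7.e-04 -6.e-04 -1.e+00] d_tool [ 0.3  0.8 99. ] F [-0.1  0.8 -0. ] g 0.9 q [-0.17  0.28  1.3  -0.    1.56 -0.24]
```

View pics/w26.png

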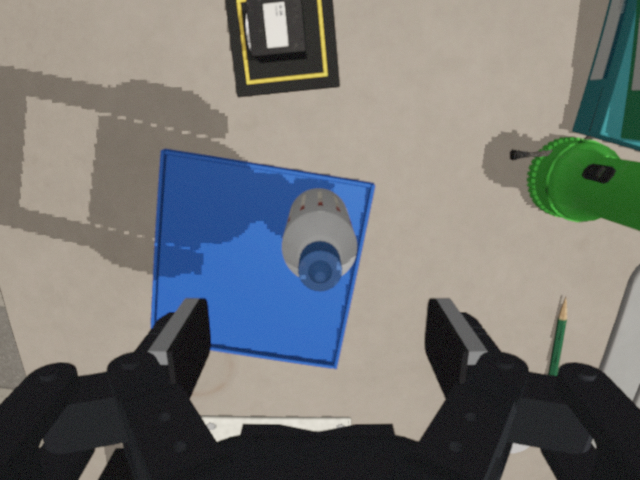

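View pics/t26.png

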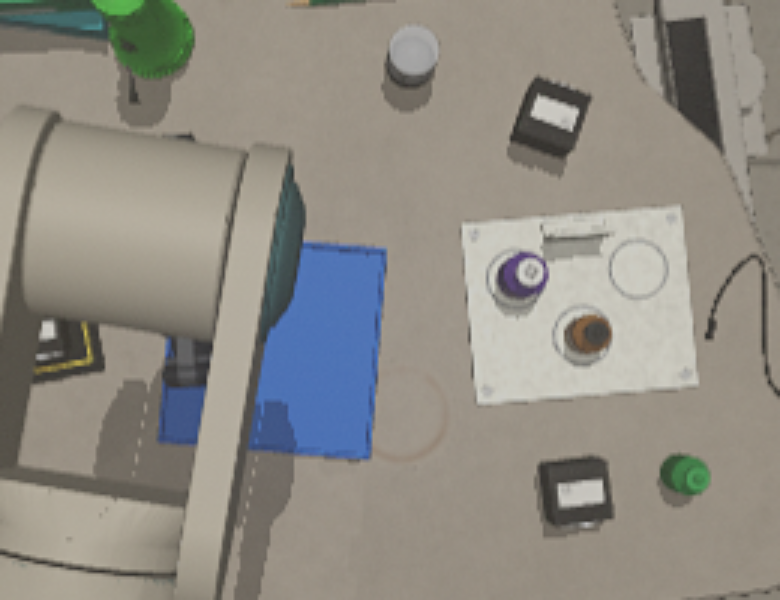

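Emit:
drive_tool --steps '[{"dp": [0.3, 0.8, 20], "twist": [0, 0, 0.007], "jaw": -0.8}, {"dp": [0, 0, 30], "twist": [0, 0, 0], "jaw": -0.8}, {"dp": [0, 0, 25], "twist": [0, 0, 0], "jaw": -0.8}, {"dp": [0, 0, 20], "twist": [0, 0, 0], "jaw": -0.8}, {"dp": [0, 0, 3], "twist": [0, 0, 0], "jaw": -0.8}, {"dp": [0, 0, 0], "twist": [0, 0, 0], "jaw": -0.6}, {"dp": [0, 0, 0], "twist": [0, 0, 0], "jaw": -0.3}, {"dp": [0, 0, 0], "twist": [0, 0, 0], "jaw": 0}, {"dp": [0, 0, 0], "twist": [0, 0, 0], "jaw": 0.3}, {"dp": [0, 0, 0], "twist": [0, 0, 0], "jaw": 1}, {"dp": [0, 0, 0], "twist": [0, 0, 0], "jaw": 1}, {"dp": [0, 0, 0], "twist": [0, 0, 0], "jaw": 1}]' --squeeze 30

```text
clock: 39.52
position: [0.5936, -0.0664, 0.0761]
eef_rot: [[-0.062, 0.998, 0.004], [0.998, 0.062, -0.001], [-0.001, 0.004, -1.0]]
wrist_force: [-0.6, -0.1, 6.1]
gripper_width: 0.473
```

Emit:
drive_tool --steps '[{"dp": [0, 0, 0], "twist": [0, 0, 0], "jaw": 1}, {"dp": [0, 0, 0], "twist": [0, 0, 0], "jaw": 1}]'

```text
clock: 39.68
position: [0.5936, -0.0664, 0.0761]
eef_rot: [[-0.062, 0.998, 0.004], [0.998, 0.062, -0.001], [-0.001, 0.004, -1.0]]
wrist_force: [-1.9, -0.7, 5.6]
gripper_width: 0.477
```

```bash
python3 g.py .5992 -.3691 .0745
```

```text
39.68 pos [ 0.5936 -0.0664  0.0761] ang 1.6327 tilt [ 0.0037 -0.001  -1.    ] d_tool [-302.4  -13.1    2. ] F [-1.9 -0.7  5.6] g 0.477 q [-0.17  0.37  1.39 -0.    1.38 -0.23]
```

Emit:
drive_tool --steps '[{"dp": [0, 0, -10], "twist": [0, 0, 0], "jaw": 1}, {"dp": [0, 0, -25], "twist": [0, 0, 0], "jaw": 1}, {"dp": [0, 0, -30], "twist": [0, 0, 0], "jaw": 1}, {"dp": [0, 0, -30], "twist": [0, 0, 0], "jaw": 1}, {"dp": [-10, 0, -20], "twist": [0, 0, 0], "jaw": 1}, {"dp": [-30, -2, 0], "twist": [0, 0, 0], "jaw": 1}, {"dp": [-30, -2, 0], "twist": [0, 0, 0], "jaw": 1}, {"dp": [-30, -2, 0], "twist": [0, 0, 0], "jaw": 1}, {"dp": [-30, -2, 0], "twist": [0, 0, 0], "jaw": 1}, {"dp": [-30, -2, 0], "twist": [0, 0, 0], "jaw": 1}, {"dp": [-30, -2, 0], "twist": [0, 0, 0], "jaw": 1}, {"dp": [-30, -1, 0], "twist": [0, 0, 0], "jaw": 1}]'

```text
clock: 40.68
position: [0.5928, -0.2878, 0.1898]
eef_rot: [[-0.062, 0.998, 0.001], [0.998, 0.062, -0.0], [-0.0, 0.001, -1.0]]
wrist_force: [0.4, -0.1, -0.6]
gripper_width: 0.47
```

Emit:
drive_tool --steps '[{"dp": [-30, 0, 0], "twist": [0, 0, 0], "jaw": 1}, {"dp": [-30, 0, 0], "twist": [0, 0, 0], "jaw": 1}, {"dp": [-20, 0, 0], "twist": [0, 0, 0], "jaw": 1}, {"dp": [-2, 0, 20], "twist": [0, 0, 0], "jaw": 1}, {"dp": [0, 0, 25], "twist": [0, 0, 0], "jaw": 1}, {"dp": [0, 0, 20], "twist": [0, 0, 0], "jaw": 1}, {"dp": [0, 0, 0], "twist": [0, 0, 0], "jaw": 1}, {"dp": [0, 0, 0], "twist": [0, 0, 0], "jaw": 1}, {"dp": [0, 0, 0], "twist": [0, 0, 0], "jaw": 1}]'

```text
clock: 41.43
position: [0.5988, -0.3685, 0.1262]
eef_rot: [[-0.062, 0.998, 0.002], [0.998, 0.062, -0.002], [-0.002, 0.002, -1.0]]
wrist_force: [-0.3, -0.2, -0.5]
gripper_width: 0.47
```

```bash
python3 g.py .5992 -.3687 .0771
python3 - <<'E'
from h import *
p=optics.get_image("wrist"); cv2.imwrite("pics/w27.png",p["img"][:,:,::-1])
E
```

```text
41.43 pos [ 0.5988 -0.3685  0.1262] ang 1.633 tilt [ 0.0022 -0.0016 -1.    ] d_tool [-0.1  0.2 49.1] F [-0.3 -0.2 -0.5] g 0.47 q [-0.6   0.62  0.95 -0.    1.57 -0.67]
```

View pics/w27.png

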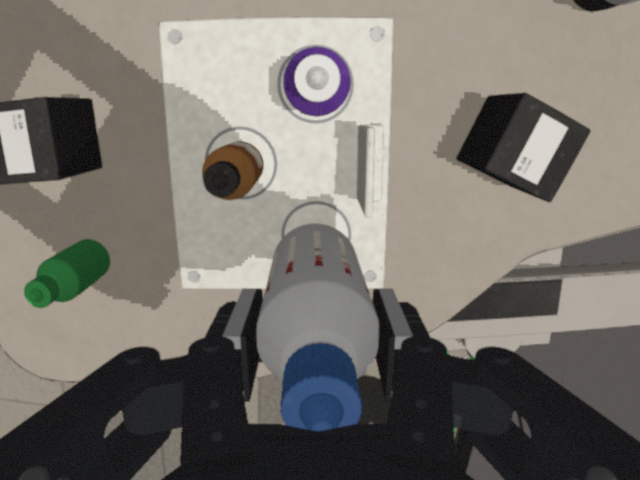

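Emit:
drive_tool --steps '[{"dp": [0, 0, 18], "twist": [0, 0, 0], "jaw": 1}, {"dp": [0, 0, 17], "twist": [0, 0, 0], "jaw": 1}, {"dp": [0, 0, 7], "twist": [0, 0, 0], "jaw": 1}, {"dp": [0, 0, 2], "twist": [0, 0, 0], "jaw": 1}, {"dp": [0, 0, 0], "twist": [0, 0, 0], "jaw": 1}, {"dp": [0, 0, 0], "twist": [0, 0, 0], "jaw": 1}, {"dp": [0, 0, 0], "twist": [0, 0, 0], "jaw": 1}]'

```text
clock: 42.07
position: [0.5988, -0.3687, 0.0817]
eef_rot: [[-0.062, 0.998, 0.002], [0.998, 0.062, -0.002], [-0.002, 0.002, -1.0]]
wrist_force: [0.9, 0.6, -0.7]
gripper_width: 0.472
```

```bash
python3 g.py .5992 -.3687 .0771
python3 - <<'E'
from h import *
p=optics.get_image("wrist"); cv2.imwrite("pics/w28.png",p["img"][:,:,::-1])
E
```

```text
42.07 pos [ 0.5988 -0.3687  0.0817] ang 1.6328 tilt [ 0.0022 -0.0016 -1.    ] d_tool [0.  0.4 4.6] F [ 0.9  0.6 -0.7] g 0.472 q [-0.6   0.65  0.99 -0.    1.49 -0.67]
```

View pics/w28.png

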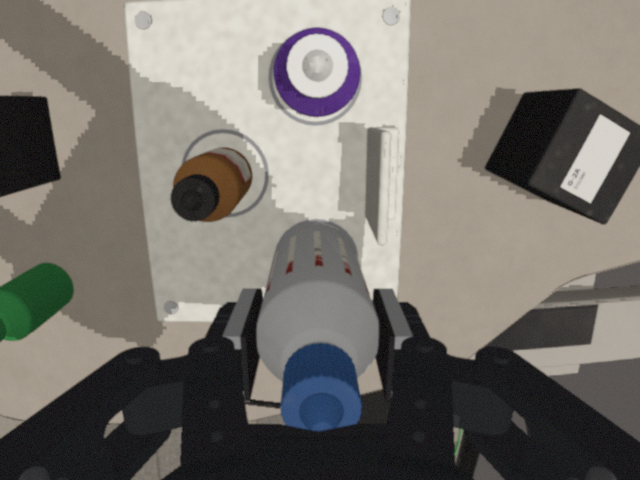

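Emit:
drive_tool --steps '[{"dp": [0, 0.3, 2.5], "twist": [0, 0, 0], "jaw": 1}, {"dp": [0, 0, 1.5], "twist": [0, 0, 0], "jaw": 1}, {"dp": [0, 0, 0.8], "twist": [0, 0, 0], "jaw": 1}, {"dp": [0, 0, 0], "twist": [0, 0, 0], "jaw": 1}, {"dp": [0, 0, 0], "twist": [0, 0, 0], "jaw": 1}, {"dp": [0, 0, 0], "twist": [0, 0, 0], "jaw": 1}]'

```text
clock: 42.62
position: [0.5989, -0.3689, 0.0772]
eef_rot: [[-0.062, 0.998, 0.002], [0.998, 0.062, -0.002], [-0.002, 0.002, -1.0]]
wrist_force: [-2.4, 0.4, 7.8]
gripper_width: 0.472
```

Emit:
drive_tool --steps '[{"dp": [0, 0, 0], "twist": [0, 0, 0], "jaw": 0}, {"dp": [0, 0, 0], "twist": [0, 0, 0], "jaw": -0.3}, {"dp": [0, 0, 0], "twist": [0, 0, 0], "jaw": -0.6}, {"dp": [0, 0, 0], "twist": [0, 0, 0], "jaw": -0.8}, {"dp": [0, 0, 0], "twist": [0, 0, 0], "jaw": -0.8}, {"dp": [0, 0, 0], "twist": [0, 0, 0], "jaw": -0.8}, {"dp": [0, 0, -10], "twist": [0, 0, 0], "jaw": -0.8}, {"dp": [0, 0, -30], "twist": [0, 0, 0], "jaw": -0.8}, {"dp": [0, 0, -40], "twist": [0, 0, 0], "jaw": -0.8}, {"dp": [0, 0, -40], "twist": [0, 0, 0], "jaw": -0.8}, {"dp": [0, 0, -40], "twist": [0, 0, 0], "jaw": -0.8}, {"dp": [0, -20, -20], "twist": [0, 0, 0], "jaw": -0.8}]'

```text
clock: 43.62
position: [0.5808, -0.369, 0.262]
eef_rot: [[-0.064, 0.998, 0.008], [0.998, 0.064, -0.005], [-0.005, 0.007, -1.0]]
wrist_force: [1.1, 0.0, 1.7]
gripper_width: 0.897
```

Emit:
drive_tool --steps '[{"dp": [0, -35, 0], "twist": [0, 0, 0], "jaw": -0.8}, {"dp": [0, -35, 0], "twist": [0, 0, 0], "jaw": -0.8}, {"dp": [0, -35, 0], "twist": [0, 0, 0], "jaw": -0.8}, {"dp": [0, 0, 0], "twist": [0, 0, 0], "jaw": -0.8}, {"dp": [0, 0, 0], "twist": [0, 0, 0], "jaw": -0.8}, {"dp": [0, 0, 0], "twist": [0, 0, 0], "jaw": -0.8}]'

```text
clock: 44.12
position: [0.4741, -0.3761, 0.2562]
eef_rot: [[-0.062, 0.998, 0.002], [0.998, 0.062, -0.001], [-0.001, 0.002, -1.0]]
wrist_force: [-0.8, -1.0, 1.2]
gripper_width: 0.9
```

```bash
python3 g.py .5992 -.3687 .0771
python3 - <<'E'
from h import *
for n in ["scene","top","wrist"]:
    p=optics.get_image(n); cv2.imwrite(f"pics/{n}9.png",p["img"][:,:,::-1])
    for k,z in [("cleaner_bottle",.004),("stain_bottle",.004),("oil_bottle",.004),("filter_cube",.003),("stand",0),("mat",0),("objective_case",0)]:
        for r in optics.tip_of(k,p): print(n,k,round(r["confidence"],2),np.round(r["at"]),np.round(onz(p,r["at"],z)[:2],4))
E
```

```text
44.12 pos [ 0.4741 -0.3761  0.2562] ang 1.6327 tilt [ 0.0016 -0.0012 -1.    ] d_tool [-1.000e-01  1.250e+02  1.793e+02] F [-0.8 -1.   1.2] g 0.9 q [-0.73  0.28  1.14  0.    1.72 -0.79]
scene cleaner_bottle 0.69 [369. 204.] [ 0.6015 -0.3748]
scene stain_bottle 0.82 [344. 230.] [ 0.5869 -0.2782]
scene stain_bottle 0.6 [366. 223.] [ 0.5705 -0.322 ]
scene oil_bottle 0.73 [440. 231.] [ 0.4521 -0.3883]
scene oil_bottle 0.71 [378. 224.] [ 0.5515 -0.3336]
scene oil_bottle 0.24 [256. 214.] [ 0.7459 -0.2086]
scene oil_bottle 0.23 [226. 342.] [0.5539 0.0516]
scene filter_cube 0.88 [305. 196.] [ 0.7159 -0.3175]
scene filter_cube 0.74 [226. 341.] [0.5563 0.0499]
scene stand 0.8 [367. 225.] [ 0.5681 -0.3241]
scene mat 0.61 [225. 343.] [0.5569 0.0512]
scene objective_case 0.87 [255. 216.] [ 0.7469 -0.2069]
top cleaner_bottle 0.89 [412. 237.] [ 0.6032 -0.3683]
top stain_bottle 0.63 [374. 243.] [ 0.592  -0.2859]
top stain_bottle 0.29 [337. 171.] [ 0.7499 -0.2106]
top oil_bottle 0.65 [426. 306.] [ 0.456  -0.3956]
top oil_bottle 0.47 [396. 269.] [ 0.5353 -0.3319]
top filter_cube 0.76 [216. 261.] [0.5588 0.0514]
top filter_cube 0.61 [379. 190.] [ 0.7075 -0.3013]
top filter_cube 0.59 [390. 312.] [ 0.4445 -0.3185]
top stand 0.9 [395. 251.] [ 0.5753 -0.3318]
top stand 0.29 [217. 262.] [0.5561 0.0492]
top mat 0.66 [396. 269.] [ 0.536  -0.3325]
top mat 0.56 [218. 263.] [0.5556 0.0464]
top objective_case 0.84 [335. 173.] [ 0.7449 -0.2063]
wrist cleaner_bottle 0.83 [452. 196.] [ 0.5983 -0.3704]
wrist stain_bottle 0.61 [460.  98.] [ 0.5936 -0.2832]
wrist oil_bottle 0.88 [293. 214.] [ 0.4535 -0.3963]
wrist oil_bottle 0.65 [406. 149.] [ 0.5509 -0.3308]
wrist filter_cube 0.91 [571. 133.] [ 0.7023 -0.3043]
wrist stand 0.97 [433. 149.] [ 0.5758 -0.3292]
wrist stand 0.61 [406. 151.] [ 0.5516 -0.3326]
wrist objective_case 0.61 [631.  35.] [ 0.7488 -0.2104]
```

View pics/scene9.png

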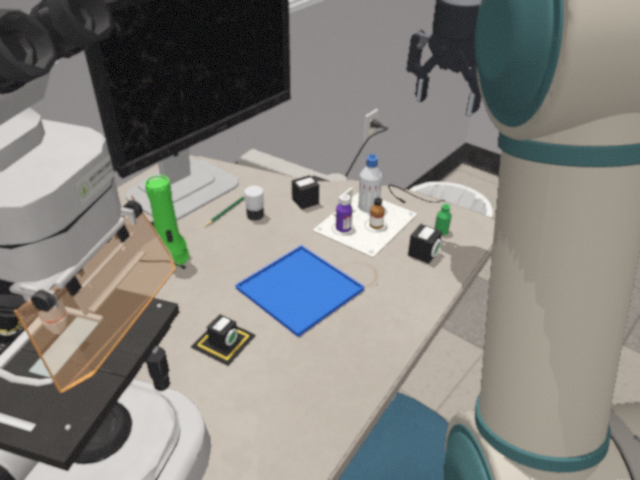

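View pics/wrist9.png

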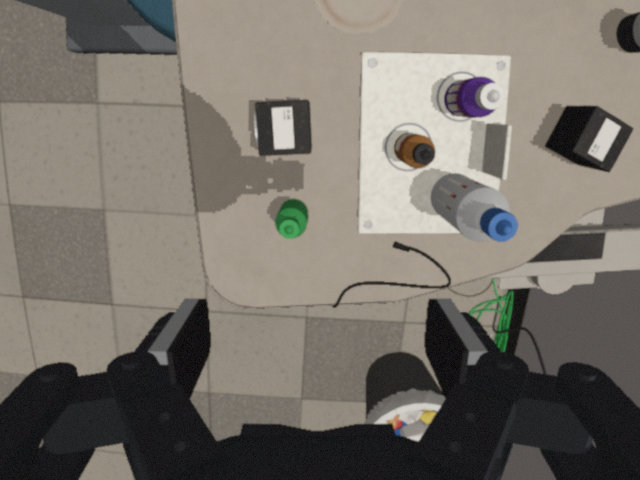

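View pics/top9.png

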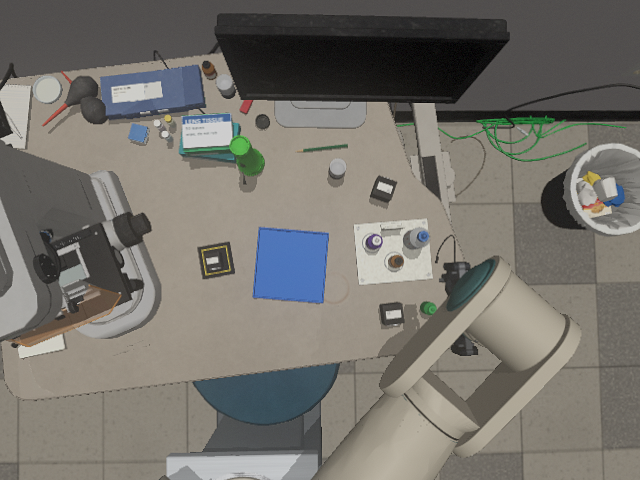

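Run:
```python
import cv2,numpy as np
def best(a,b,c,h):
    x,y=c; t=a[y-h:y+h,x-h:x+h]; s=b[y-h-6:y+h+6,x-h-6:x+h+6]
    r=cv2.matchTemplate(s,t,cv2.TM_CCOEFF_NORMED); _,v,_,m=cv2.minMaxLoc(r); return round(v,3),m[0]-6,m[1]-6
for n,L in [("top",dict(stain=(373,242,9),cleaner=(422,236,9),oil=(395,261,9),case=(337,170,11))),("scene",dict(stain=(344,215,14),cleaner=(371,170,15),oil=(377,212,14),case=(254,203,14)))]:
    a=cv2.imread(f"pics/{n}0.png");b=cv2.imread(f"pics/{n}9.png")
    up=lambda i:cv2.resize(i,None,fx=3,fy=3,interpolation=cv2.INTER_CUBIC)
    A,B=up(a),up(b)
    for k,(x,y,h) in L.items():
        print(n,k,"shift in 1/3 px:",best(A,B,(3*x,3*y),3*h))
```

```text
top stain shift in 1/3 px: (0.967, 1, 0)
top cleaner shift in 1/3 px: (0.98, 0, 2)
top oil shift in 1/3 px: (0.984, 0, 0)
top case shift in 1/3 px: (0.999, 0, 0)
scene stain shift in 1/3 px: (0.536, -5, -1)
scene cleaner shift in 1/3 px: (0.992, 1, 1)
scene oil shift in 1/3 px: (0.883, 1, -1)
scene case shift in 1/3 px: (1.0, 0, 0)
```

Before and after pictures agree to about a third to two thirds of a pixel (1–1.5 mm), so I'm handing in the job.

```bash
python3 -c "
from station import manip
print(manip.close_job())"
```

```text
the job is handed in; nothing more can be done
None
```

The job is done and handed in at about 45 s of robot time, in the order asked. I moved the cleaner, stain and oil bottles to the blue tray, then set the filter cube on the mat. After that I put the oil, stain and cleaner bottles back on the stand.

- **Bottles:** all three stand upright in their rings. The top camera's before and after pictures agree to within 2/3 pixel, about 1–1.5 mm. In the scene camera the cleaner and oil bottles match to a third of a pixel. The stain bottle's match there was poor (score 0.54, about 1.7 pixels off), possibly because the black cube is no longer behind it. I rely on the top and wrist views for that one.
- **Cube:** it stands upright inside the yellow square, about 1.5–2 mm nearer the robot than the exact centre. I left it there rather than grip it again.
- **Objective case:** it has not moved, and the look-alikes were left alone.
- **Network positions:** the single estimates in the final check scattered by up to about 15 mm for the oil bottle in the top view, so I trusted the picture comparison and arm readings over them.
- **Forces:** the largest wrist force I read at the end of a move was about 21 N, when setting the cube down.

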